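Close the mould press with the ratchet wrench

TASK

The mould is in the charm-casting press but its top plate is still open. Fetch the ratchet ring wrench, fit it on the square drive nut on top of the press and tighten the nut clockwise by swinging the wrench back and forth between the columns, letting the ratchet slip on each return, until the plate is fully home on the mould and the nut stops. Then take the wrench off and lay it flat, same way up, in the shallow linen-lined tray; touch the nut only with the wrench and leave everything else on the bench where it is.

Things in the scene. Friction and masses are not known exactly. Their poses are not given: they have to be found in the camera images.
- wrench: The ratchet ring wrench: 200 mm long, about 0.42 kg, steel ring head, black rubber handle. Origin: middle of its length, on its underside; x along the handle to the head, z up. Head: disc 72 mm across, 26 mm high, centre at x = 64 mm. Rubber sleeve 24 mm wide, 2 to 24 mm above the underside, x = -94 to 2 mm. Swung clockwise from above it drives; swung back it slips, clicking every 7.5 degrees.
- wrench_head (a point): Centre of the socket at the underside of the head; axes as the wrench. The socket is a through hole of eight points, 30 mm between opposite flats (1 mm of play each side, 8 degrees either way). It goes on the nut when the wrench's yaw equals the nut's yaw plus any multiple of 45 degrees (until it has clicked). About 25 degrees of each driving stroke go in play and clicks.
- wrench_grip (a point): A good place to hold the wrench: middle of the handle's height, 13 mm above the underside, at x = -61 mm, 125 mm from the socket's axis; axes as the wrench. Held here with the wrench on the nut, the fingers pass outside the press's columns.
- socket (a joint): Angle (rad) by which the socket has turned clockwise in the wrench's head by slipping; 0 at the start, some 0.9 more for each full return stroke on the nut. It keeps counting.
- press: Mould press, fixed: foot and crosshead 130 (own x) by 190 mm (y), origin under its centre, z up. Four columns at x = +-45, y = +-75 mm; crosshead top 168 mm high; above it the columns' nuts, 30 mm across, reach 198 mm, threads 20 mm across 215 mm. A boss 68 mm across, top at 186 mm, carries the drive nut. On it the handle can swing 41 degrees either side of the press's own -x (front) or +x.
- nut_seat (a point): Foot of the square drive nut, on its axis, 186 mm above the bench; z up, x and y square to its flats and turning with it. Nut: 28 mm across flats, 28 mm high, the top 6 mm tapered to 20 mm. A threaded spindle 19 mm thick stands through it, up to 225 mm above the bench, and sinks with tightening. Fully fitted, the wrench's underside lies at this height.
- drive (a joint): Angle (rad) of the drive nut; grows as it is tightened, clockwise from above. 2.4 to 3.6 at the start, 6.0 at the hard stop, when the platen (the moving plate over the mould) is fully home on the mould. The platen sinks 12 mm a turn. The nut stays where it is left; turning it takes about 0.5 N m.
- square_nut: The square drive nut itself (same place and axes as nut_seat).
- tray: The shallow empty tool tray for the wrench, fixed to the bench: oak, linen-lined, 256 mm (its x) by 146 mm (its y) outside, 14 mm high, walls and floor 6 mm thick. Origin under its centre, z up.
- spanner: A plain flat steel spanner, 170 mm long, 8 mm thick, lying beside the wrench: not to be moved. Origin at its middle, x along it.
- mallet: A brass-headed hammer 220 mm long lying on the bench: not to be moved. Origin at its middle, x towards the head.
- spray_can: A standing can, 56 mm across, 120 mm high: not to be moved. Origin under its centre.
- grain_jar: A jar, 72 mm across, 100 mm high: not to be moved. Origin under its centre.
- rubber_mould: Two brown rubber mould discs, one on the other, 110 mm across, 41 mm high together: not to be moved. Origin under the centre.
- mug: A white mug, 80 mm across, 95 mm high: not to be moved. Origin under its centre.
- brush: A flat brush with a wooden handle, 150 mm long, 20 mm high, lying in front of the press: not to be moved. Origin at its middle, x along it.
Mind the look-alikes: they are no part of the job. Of the things that look like the wrench, take the one that is farthest to the robot's left at the start.

How it is judged (in metres and radians):
On the way, in this order (a step that is already met when the one before it is completed fails the run):
1. the wrench sits fully on the square nut (horizontal distance between wrench_head and nut_seat below 0.004 m and z of wrench_head in the frame of nut_seat between -0.004 and 0.006 m), for 0.1 s.
2. the wrench, on the nut, has turned it well on and has been swung back with the ratchet slipping (all of step 1 and value of joint drive above 3.9 rad and value of joint socket above 0.5 rad), for 0.05 s.
3. the nut is tight: the platen is fully home, with the wrench still on the nut (all of step 1 and value of joint drive above 5.88 rad), for 0.1 s.
At the end, for the whole second after the job is handed in: The drive nut stands within 0.12 rad of its stop (platen home on the mould). The wrench lies flat and still on the tray's floor, inside its walls, same way up, let go of. Nothing else on the bench moved by more than 30 mm (value of joint drive above 5.88 rad and x of wrench in the frame of tray between -0.06 and 0.06 m and y of wrench in the frame of tray between -0.06 and 0.06 m and z of wrench in the frame of tray between 0.003 and 0.009 m and angle between wrench's own z axis and vertical below 0.03 rad and linear speed of wrench below 0.02 m/s and contact force between the fingers and wrench below 0.1 N); the robot touches nothing.
It fails at once if the fingers touch the square nut: it is turned with the wrench only (contact force between the fingers and square_nut above 0.5 N).
It fails at once if something else on the bench is moved by more than 30 mm (distance of any of spanner, mallet, spray_can, grain_jar, rubber_mould, mug, brush from where it was at the start of the episode above 0.03 m).
It also fails if it takes over 72 s, if anything falls off the work surface, if the arm or the gripper's body presses on something with over 40 N, if the wrist force passes 120 N, or if a joint passes its speed limit or range.

ROBOT

A 7-joint arm with a two-finger parallel gripper is mounted at the origin on the work surface. World frame = base frame: x ahead of the robot, y to its left, z up, the work surface at z = 0. Lengths are in mm, angles in rad, forces in N, time in s.
With the tool pointing down it reaches from about 400 to 875 mm from the base axis. Payload 4.4 kg.
Tool frame: the origin (TCP) lies at the very end of the fingers, on their centre line; the grasp point (between the pads) lies 19 mm behind it; z points along the fingers, y is the direction in which the jaws open and shut (so a half turn about z gives the same grasp; the last joint's range is limited). The gripper opens to 85 mm and grips with 20 to 120 N. Pads are 22 mm wide; open, the fingers measure 114 mm over their backs; the gripper's body (76 mm by 85 mm) begins 54 mm behind the grasp point. The pads swing forward as they close: fully open they stand 13 mm farther back than shut.
Start: joints at [1.148, 0.628, 0.038, 1.517, -0.027, 0.996, -0.02], TCP at [227.058, -609.067, 231.313] pointing down, gripper open.
Joint ranges: [-3.06, 3.06], [-0.37, 2.12], [-1.25, 1.32], [0.18, 2.47], [-1.1, 4.24], [0.23, 1.98], [-2.94, 2.94]. Speed limits (rad/s): [2.57, 2.57, 3.14, 3.14, 3.14, 3.14, 3.14].

INTERFACE

Orientations are given as [roll, pitch, yaw] about the fixed x, y, z axes, in that order (R = Rz(yaw) Ry(pitch) Rx(roll)).
In Python, from cell import ctrl gives the robot as it stands. The module is installed in compiled form; this text tells all that it offers.
- The arm moves only by the shell command python3 -m jog 'ROWS'. ROWS is text: rows parted by semicolons, each of 7 numbers parted by spaces: the shift along the tool's x, y, z in mm, then the turn, a rotation vector about the tool's x, y, z in degrees, then the opening, from -1 (shut) to 1 (fully open). In form: x y z wx wy wz claw; .... A call has 1 to 8 rows; each row is the pose to reach, as a shift and turn from the pose commanded when the call began, along the tool's axes at that moment; what a row does not reach only later rows make up. A row lasts 1/8 s, in which the tool goes at most 62.5 mm and 10.7 degrees, less where a joint would pass 70% of its speed; a pose out of reach is approached as far as the arm can. A call with a gripper value outside its range is refused whole. The fingers move at their own pace and stop on an object; the grip force is fixed at half the most. Time passes only in rows, so rows that repeat a pose let the fingers close. It gives the time, the measured TCP pose, the force and the opening at its end, in the units of the state.
- ctrl.read_state(): the state, without advancing time (a new reading comes with each control period).
- ctrl.get_image(name): name is "side" or "top"; returns a dict with "image" (420x560x3 uint8, red, green, blue), "z_map" (420x560 float32, mm along the optical axis (not along the pixel's ray), 0 where there is no reading), "vertical_fov" (degrees; the focal length in pixels is half the picture's height over the tangent of half this angle, whatever the lens; pixels are square), "cx", "cy" (the principal point, pixels), "extrinsics" (4x4, takes a point from world to camera coordinates). Camera axes: x right, y down, z forward; pixel columns grow to the right and rows downward; lengths in mm; the calibration is good to about 2 mm. A picture is of the moment at which its call begins.
- ctrl.finish_job(): hands the job in, once; it reports no verdict.
The state is a dict: "clock": time; "qpos": joint angles; "qd": joint speeds; "tau": joint torques, N m; "eef_pos": TCP position; "tool_rot": TCP orientation; "force": force on the tool from outside, world axes, zero at the start; "torque": the same for the moment, N m; "width": finger opening in mm.
Only numpy, scipy, OpenCV 4.12 (cv2) and the standard library are available. Lean on these libraries where they do the work, as an engineer would, in place of code of your own. Each camera call takes 0.05 s, during which the arm holds its last target.

## Working session

There is one attempt and no reset: what is moved stays moved. The work goes in short steps, Python scripts to look and compute and a shell command to move; the robot and the scene stay as the last step left them, time stands still between calls to the robot, and variables do not carry over. Pictures are saved under pics/ and viewed, and the job is handed in when it is done.

```bash
mkdir -p pics
python3 - <<'E'
from cell import ctrl
import cv2,numpy as np
s=ctrl.read_state();print({k:np.round(v,3).tolist() for k,v in s.items()})
for n in("side","top"):
    d=ctrl.get_image(n);cv2.imwrite(f"pics/{n}0.png",d["image"][:,:,::-1]);print(n,d["vertical_fov"],d["cx"],d["cy"],d["extrinsics"].round(3).tolist(),(d["z_map"]>0).mean())
    np.savez(f"pics/{n}0.npz",**d)
E
```

```text
{'clock': 0.0, 'qpos': [1.148, 0.629, 0.038, 1.518, -0.027, 0.996, -0.02], 'qd': [0.0, -0.001, -0.002, -0.0, 0.001, 0.001, 0.002], 'tau': [-0.001, -56.34, 1.226, -19.344, 0.011, 0.011, 0.0], 'eef_pos': [226.846, -608.472, 230.378], 'tool_rot': [-3.14, 0.0, 0.357], 'force': [0.138, 0.233, 0.205], 'torque': [0.0, -0.025, -0.02], 'width': 85.444}
side 55.465243406440976 281.09870763816684 205.76373519958517 [[-0.841, -0.541, 0.003, 462.5], [-0.268, 0.412, -0.871, 279.509], [0.469, -0.733, -0.492, 1004.99], [0.0, 0.0, 0.0, 1.0]] 0.9955442176870748
top 52.270562686058184 279.72124067066125 208.37030066840248 [[-0.022, -1.0, 0.02, -9.91], [-0.981, 0.018, -0.194, 563.517], [0.193, -0.024, -0.981, 1263.187], [0.0, 0.0, 0.0, 1.0]] 0.9959566326530612
```

View pics/top0.png

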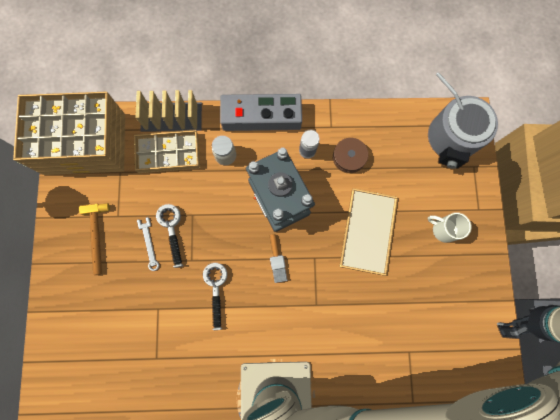

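View pics/side0.png

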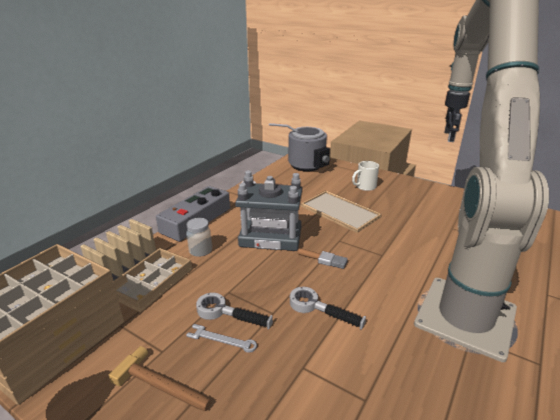

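```bash
cat > h.py <<'E'
import numpy as np,cv2
def cloud(d):
    z=d["z_map"];H,W=z.shape;f=H/2/np.tan(np.radians(d["vertical_fov"])/2)
    u,v=np.meshgrid(np.arange(W),np.arange(H))
    P=np.stack([(u-d["cx"])/f*z,(v-d["cy"])/f*z,z],-1)
    E=d["extrinsics"];return (P-E[:3,3])@E[:3,:3]
def proj(d,X):
    E=d["extrinsics"];p=np.asarray(X,float)@E[:3,:3].T+E[:3,3];H=d["z_map"].shape[0];f=H/2/np.tan(np.radians(d["vertical_fov"])/2)
    return np.stack([p[...,0]/p[...,2]*f+d["cx"],p[...,1]/p[...,2]*f+d["cy"]],-1)
E
python3 - <<'E'
from h import *
for n in("top","side"):
    d=np.load(f"pics/{n}0.npz");C=cloud(d)
    if n=="top":
        for uv in [(170,330),(300,340),(100,330),(450,290),(40,300),(400,300),(168,212),(178,250),(214,270),(217,310),(281,184),(370,232),(255,168),(283,154),(307,200),(280,214),(352,155)]:print(uv,C[uv[1],uv[0]].round(1))
    else:
        for uv in [(270,300),(300,350),(150,320),(400,300),(211,305),(250,317),(270,185)]:print(uv,C[uv[1],uv[0]].round(1))
d=np.load("pics/top0.npz")["image"][:,:,::-1]
a=cv2.resize(d[190:340,130:240],None,fx=4,fy=4,interpolation=cv2.INTER_CUBIC)
cv2.imwrite("pics/c1.png",a)
a=cv2.resize(d[140:280,235:405],None,fx=4,fy=4,interpolation=cv2.INTER_CUBIC)
cv2.imwrite("pics/c2.png",a)
E
```

```text
(170, 330) [205.2 317.4   1.1]
(300, 340) [166.2 -75.3  -2. ]
(100, 330) [210.  528.8  -2.5]
(450, 290) [ 304.7 -547.8    0.9]
(40, 300) [ 3.030e+02  7.149e+02 -7.000e-01]
(400, 300) [ 277.8 -389.6   -2.1]
(168, 212) [569.7 334.8  -4. ]
(178, 250) [445.  295.3  18.5]
(214, 270) [382.  185.5   5.9]
(217, 310) [261.7 173.   25.7]
(281, 184) [599.6 -22.7 214.4]
(370, 232) [ 491.2 -307.9    5.5]
(255, 168) [648.7  48.1 206. ]
(283, 154) [686.6 -30.3 210.2]
(307, 200) [553.4 -92.2 215.1]
(280, 214) [516.2 -18.  215.4]
(352, 155) [ 735.6 -257.1   42.2]
(270, 300) [444.7 217.7   1.6]
(300, 350) [294.  318.6   5.1]
(150, 320) [653.4 438.9   2.6]
(400, 300) [156.6  30.8   1.4]
(211, 305) [563.3 315.8   0.8]
(250, 317) [439.  312.3  23. ]
(270, 185) [597.3 -11.3 202.8]
```

View pics/c1.png

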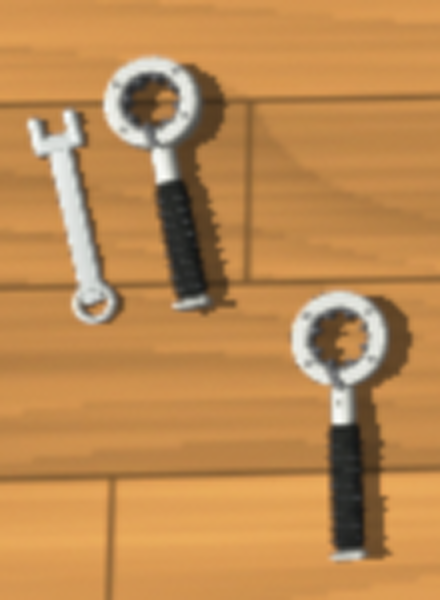

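View pics/c2.png

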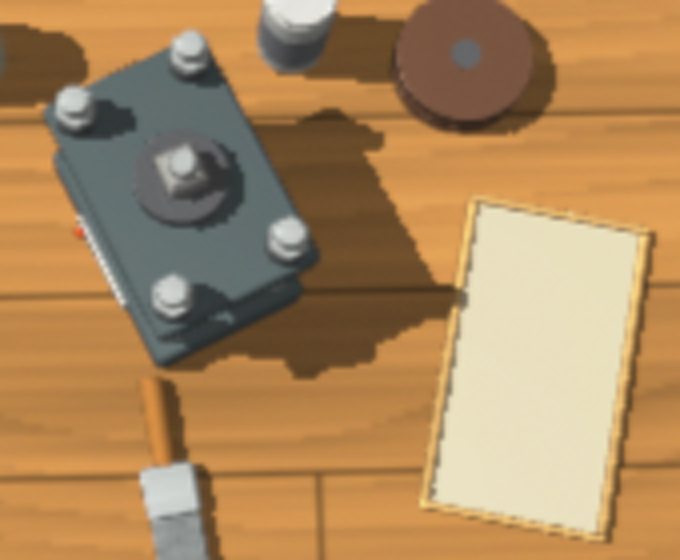

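Candidates for the wrench in the top view are A (head at about 168,215, beside the spanner) and B (head at about 215,272). Image left is world +y, the robot's left, so A is farthest left (y≈335 against 185), and it lies beside the spanner. The crop confirms a ring head and black handle. The press is at (281,184) with its label on the image-left side (its front, -x). The tray is at (370,232).

```bash
cat > seg.py <<'E'
from h import *
def mask(img):
    hsv=cv2.cvtColor(np.ascontiguousarray(img),cv2.COLOR_RGB2HSV)
    return ((hsv[...,1]<90)|(hsv[...,2]<45)).astype(np.uint8)
E
python3 - <<'E'
from seg import *
for n,(r0,r1,c0,c1) in {"top":(190,340,120,240),"side":(270,370,170,380)}.items():
    d=np.load(f"pics/{n}0.npz");im=d["image"];m=mask(im)
    a=im[r0:r1,c0:c1,::-1].copy();b=a.copy();b[m[r0:r1,c0:c1]>0]=(255,0,255)
    o=np.vstack if n=="side" else np.hstack
    a=o([a,b]);cv2.imwrite(f"pics/m_{n}.png",cv2.resize(a,None,fx=3,fy=3,interpolation=cv2.INTER_NEAREST))
E
```

```text
(no output)
```

View pics/m_top.png

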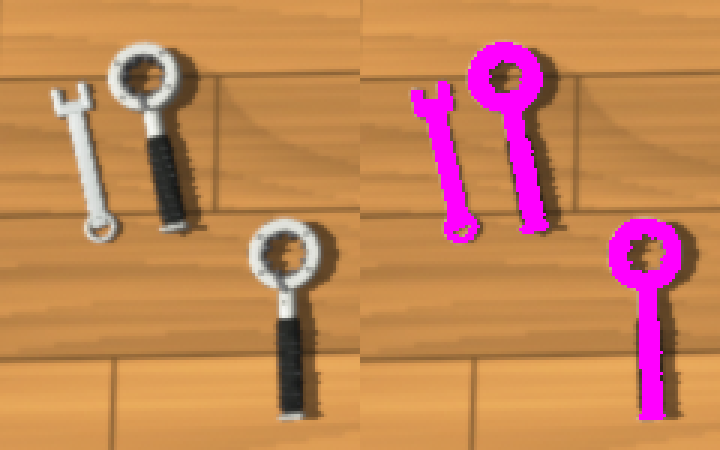

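View pics/m_side.png

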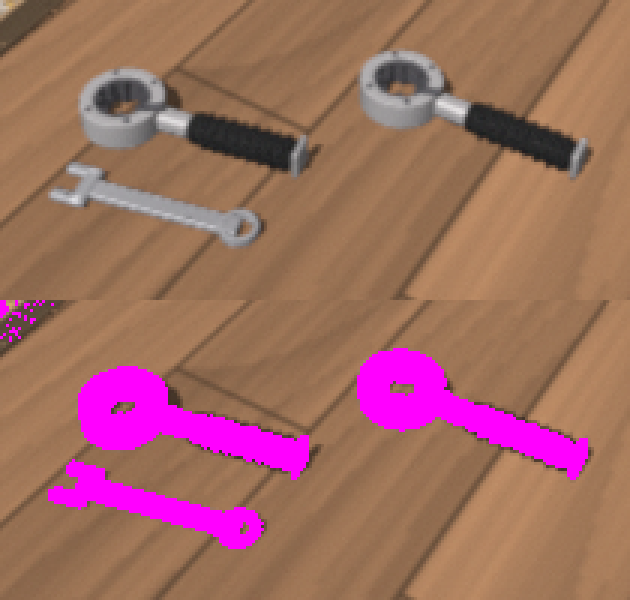

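```bash
cat >> seg.py <<'E'
S=8
def hullfill(img,d,P,val,r0,c0):
    p=proj(d,P);p=np.round(((p-[c0,r0]+0.5)*S-0.5)*16).astype(np.int32)
    h=cv2.convexHull(p.reshape(-1,1,2));cv2.fillConvexPoly(img,h,val,cv2.LINE_8,4)
def circ(cx,r,z,n=48):
    a=np.linspace(0,2*np.pi,n,endpoint=False);return np.stack([cx+r*np.cos(a),r*np.sin(a),np.full(n,z)],-1)
def box(x0,x1,w,z0,z1): return np.array([[x,y,z] for x in(x0,x1) for y in(-w/2,w/2) for z in(z0,z1)],float)
def Tf(P,x,y,z,yaw):
    c,s=np.cos(yaw),np.sin(yaw);return P@np.array([[c,s,0],[-s,c,0],[0,0,1]])+[x,y,z]
def wrench_sil(d,p,roi):
    r0,r1,c0,c1=roi;img=np.zeros(((r1-r0)*S,(c1-c0)*S),np.uint8)
    T=lambda P:Tf(P,*p)
    hullfill(img,d,T(np.vstack([circ(64,36,0),circ(64,36,26)])),1,r0,c0)
    hullfill(img,d,T(box(0,35,16,5,21)),1,r0,c0)
    hullfill(img,d,T(box(-94,2,24,2,24)),1,r0,c0)
    hullfill(img,d,T(box(-100,-94,26,0,26)),1,r0,c0)
    return cv2.resize(img.astype(np.float32),(c1-c0,r1-r0),interpolation=cv2.INTER_AREA)
def fillholes(m):
    cs,_=cv2.findContours(m,cv2.RETR_EXTERNAL,cv2.CHAIN_APPROX_NONE);o=np.zeros_like(m);
    c=max(cs,key=cv2.contourArea);cv2.drawContours(o,[c],-1,1,-1);return o
E
python3 - <<'E'
from seg import *
from scipy.optimize import minimize
D={n:np.load(f"pics/{n}0.npz") for n in("top","side")};D={k:dict(v) for k,v in D.items()}
roi={"top":(195,275,154,195),"side":(285,335,190,280)}
M={}
for n in D:
    r0,r1,c0,c1=roi[n];m=mask(D[n]["image"])[r0:r1,c0:c1]
    m=cv2.morphologyEx(m,cv2.MORPH_CLOSE,np.ones((3,3),np.uint8))
    nl,l,st,_=cv2.connectedComponentsWithStats(m);k=1+np.argmax(st[1:,4]);M[n]=fillholes((l==k).astype(np.uint8)).astype(float)
def cost(p,ns): return sum(((wrench_sil(D[n],p,roi[n])-M[n])**2).mean()*1000 for n in ns)
sc=np.array([5,5,5,.05])
for ns in(["top"],["side"],["top","side"]):
    fz=len(ns)==1
    f=(lambda q:cost([q[0]*5,q[1]*5,0,q[2]*.05],ns)) if fz else (lambda q:cost([q[0]*5,q[1]*5,q[3]*5,q[2]*.05],ns))
    x0=[490/5,310/5,.25/.05]+([] if fz else [0])
    best=None
    for _ in range(3):
        r=minimize(f,x0,method="Nelder-Mead",options=dict(initial_simplex=np.vstack([x0]+[np.array(x0)+np.eye(len(x0))[i]*1.5 for i in range(len(x0))]),xatol=.01,fatol=1e-4,maxiter=600));x0=r.x
    q=r.x;print(ns,q[0]*5,q[1]*5,"yaw",np.degrees(q[2]*.05),"z",0 if fz else q[3]*5,r.fun)
E
```

```text
['top'] 492.73695883372164 316.6248527248156 yaw 12.413273770985505 z 0 18.89574004382622
['side'] 491.2093673113334 312.5227810368457 yaw 12.510523818061039 z 0 25.710774739583336
['top', 'side'] 490.86022229161387 315.15754211985166 yaw 12.561085137197768 z 2.481183140282115 50.94160970052083
```

Run:
```python
from h import *
for n,(r0,r1,c0,c1),k in(("top",(140,235,240,325),6),("side",(165,255,230,310),6)):
    d=np.load(f"pics/{n}0.npz");im=d["image"];cv2.imwrite(f"pics/p_{n}.png",cv2.resize(im[r0:r1,c0:c1,::-1],None,fx=k,fy=k,interpolation=cv2.INTER_NEAREST))
```

```text
(no output)
```

View pics/p_top.png

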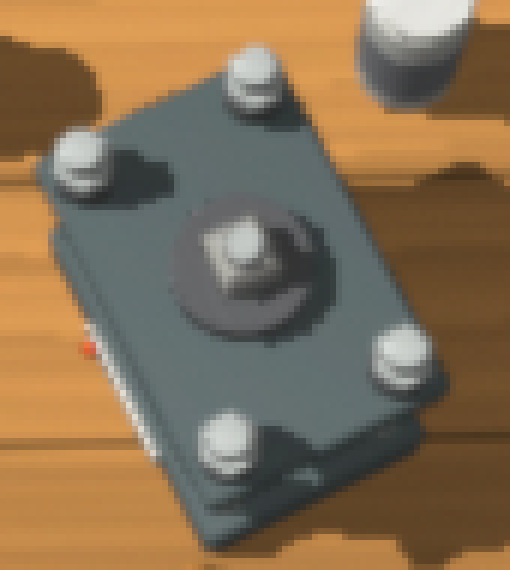

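View pics/p_side.png

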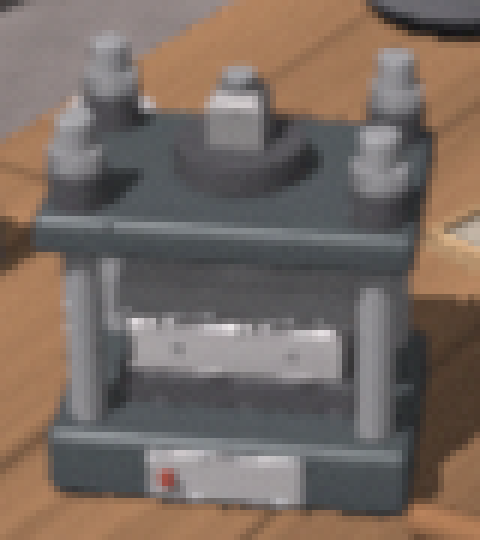

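Run:
```python
from seg import *
from scipy.optimize import least_squares
D={n:dict(np.load(f"pics/{n}0.npz")) for n in("top","side")}
# order: (-x,+y),( +x,+y),(+x,-y),(-x,-y)   press x=-63deg => y=+27deg
L=np.array([[-45,75,215],[45,75,215],[45,-75,215],[-45,-75,215]],float)
O={"top":np.array([[253.2,164.5],[282,151.2],[306.8,197],[277.5,211.2]]),
"side":np.array([[242,183.2],[247.8,170.8],[295.5,173.5],[292.8,186.5]])}
# side: front-left in image is?
for n in D:print(n,proj(D[n],Tf(L,600,-22,0,np.radians(-63.4))).round(1).tolist())
def res(p,ns):
    out=[]
    for n in ns:
        pr=proj(D[n],Tf(L,p[0],p[1],p[3],p[2]));o=O[n]
        d=np.linalg.norm(pr[:,None]-o[None],axis=2);j=d.argmin(1);out.append((pr-o[j]).ravel())
    return np.concatenate(out)
for ns in(["top"],["side"],["top","side"]):
    r=least_squares(res,[600,-22,np.radians(-63.4),0],args=(ns,));print(ns,r.x[:2],np.degrees(r.x[2]),r.x[3],np.sqrt(2*r.cost))
    r=least_squares(lambda q:res([q[0],q[1],q[2],0],ns),[600,-22,np.radians(-63.4)]);print("  z=0:",r.x[:2],np.degrees(r.x[2]),np.sqrt(2*r.cost))
for n,u in(("top",(280.5,180)),("side",(269.5,176.5))):
    print(n,"spindle pix",u,"press axis at 225:",proj(D[n],[598,-21,225.]))
C=cloud(D["top"]);
```

```text
top [[253.5, 167.7], [282.4, 153.2], [308.3, 200.1], [279.0, 215.3]]
side [[243.7, 185.2], [249.2, 172.4], [297.3, 174.7], [295.0, 187.8]]
['top'] [615.1915351  -20.22523503] -64.27837596782823 -24.140228824278136 0.5403831059109465
  z=0: [608.86502176 -19.59373471] -64.29485534261285 1.4151612941452851
['side'] [610.02022383 -27.24105063] -64.32740408764596 0.33392982022947904 0.2956727837369941
  z=0: [610.4062054  -27.80379317] -64.32217382620932 0.29743562118638023
['top', 'side'] [606.79923254 -20.12521279] -64.3284022568121 4.095732479848189 2.1062401187852577
  z=0: [608.17847414 -21.31820773] -64.32421605385318 3.018571209063696
top spindle pix (280.5, 180) press axis at 225: [280.48612758 183.60658532]
side spindle pix (269.5, 176.5) press axis at 225: [271.56204511 177.05947716]
```

```bash
cat > mv.py <<'E'
import numpy as np,sys
from scipy.spatial.transform import Rotation as Ro
from cell import ctrl
def st():
    s=ctrl.read_state();return s,np.array(s["eef_pos"]),Ro.from_euler("xyz",s["tool_rot"])
def rows(W,claw,base=None):
    """W: list of (x,y,z,yawdeg) world TCP, tool straight down"""
    s,p,R=st()
    if base is not None: p=np.array(base[:3]);R=Ro.from_euler("xyz",[np.pi,0,np.radians(base[3])])
    out=[]
    for w in W:
        d=R.inv().apply(np.array(w[:3])-p)
        r=(R.inv()*Ro.from_euler("xyz",[np.pi,0,np.radians(w[3])])).as_rotvec(degrees=True)
        out.append(" ".join(f"{v:.1f}".rstrip("0").rstrip(".") for v in [*d,*r])+f" {claw}")
    print("; ".join(out))
def show():
    s,p,R=st();print(s["clock"],p.round(1),np.degrees(s["tool_rot"]).round(2),"F",np.round(s["force"],1),"T",np.round(s["torque"],2),"w",round(float(s["width"]),1),"q",np.round(s["qpos"],2))
E
python3 - <<'E'
from mv import *
def cyl(n,a0,a1,r0,r1,z0,z1,y0,y1):
    return [(r*np.cos(a),r*np.sin(a),z,y) for a,r,z,y in zip(np.radians(np.linspace(a0,a1,n+1)[1:]),np.linspace(r0,r1,n+1)[1:],np.linspace(z0,z1,n+1)[1:],np.linspace(y0,y1,n+1)[1:])]
rows(cyl(8,-69.6,-30,650,620,231,330,20.5,98),1)
E
```

```text
55.3 -5.6 -12.9 -0.1 -0 -9.7 1; 110 -16.5 -25.2 -0.1 -0 -19.4 1; 163.2 -32 -37.6 -0.1 -0 -29.1 1; 214.6 -51.9 -49.9 -0.1 -0 -38.8 1; 263.8 -76.1 -62.3 -0.1 -0 -48.5 1; 310.5 -104.3 -74.6 -0.1 -0 -58.2 1; 354.2 -136.2 -86.9 -0.1 -0.1 -67.9 1; 394.8 -171.6 -99.2 -0.1 -0.1 -77.6 1
```

```bash
python3 -m jog '55 -6 -13 0 0 -9.7 1; 110 -16 -25 0 0 -19.4 1; 163 -32 -38 0 0 -29 1; 214 -52 -50 0 0 -38.8 1; 264 -76 -62 0 0 -48.5 1; 310 -104 -75 0 0 -58 1; 354 -136 -87 0 0 -68 1; 395 -172 -99 0 0 -77.6 1'
cat >> mv.py <<'E'
def cyl(n,a0,a1,r0,r1,z0,z1,y0,y1):
    return [(r*np.cos(a),r*np.sin(a),z,y) for a,r,z,y in zip(np.radians(np.linspace(a0,a1,n+1)[1:]),np.linspace(r0,r1,n+1)[1:],np.linspace(z0,z1,n+1)[1:],np.linspace(y0,y1,n+1)[1:])]
E
python3 - <<'E'
from mv import *
show()
rows(cyl(8,-30,12,620,600,330,330,98,178),1)
E
```

```text
clock: 1.1
eef_pos: [537.8, -308.4, 330.2]
tool_rot: [-3.141, -0.0, 1.717]
force: [0.3, -0.3, -0.5]
width: 85.3
1.1 [ 537.8 -308.4  330.2] [-1.7998e+02 -2.0000e-02  9.8350e+01] F [ 0.3 -0.3 -0.5] T [ 0.02 -0.06 -0.  ] w 85.3 q [ 0.69  0.52 -0.35  1.46  0.18  1.2   0.46]
46 30 0.2 -0 -0 -9.6 1; 96 56.4 0.2 -0 -0 -19.6 1; 147.9 78.1 0.2 -0 -0 -29.6 1; 201.4 94.9 0.2 -0 -0 -39.6 1; 255.9 106.7 0.3 -0 -0 -49.6 1; 311.1 113.4 0.3 -0 -0 -59.6 1; 366.4 115 0.3 -0 -0 -69.6 1; 421.5 111.5 0.3 -0 -0 -79.6 1
```

```bash
python3 -m jog '46 30 0 0 0 -9.6 1; 96 56 0 0 0 -19.6 1; 148 78 0 0 0 -29.6 1; 201 95 0 0 0 -39.6 1; 256 107 0 0 0 -49.6 1; 311 113 0 0 0 -59.6 1; 366 115 0 0 0 -69.6 1; 421 112 0 0 0 -79.6 1'
python3 - <<'E'
from mv import *
show()
g=(431.9,301.3)
rows(cyl(5,12,35,600,527,330,120,178,192.5)+[(431.9,301.3,60,192.5)]*1+[(431.9,301.3,40,192.5)]*2,1)
E
```

```text
clock: 2.1
eef_pos: [588.8, 124.1, 329.9]
tool_rot: [-3.141, -0.0, 3.106]
force: [-0.2, 1.0, 0.9]
width: 85.7
2.1 [588.8 124.1 329.9] [-1.7999e+02 -2.0000e-02  1.7795e+02] F [-0.2  1.   0.9] T [ 0.06 -0.04  0.01] w 85.7 q [ 0.19  0.55 -0.74  1.51  0.38  1.23  0.93]
29.3 42.2 41.9 -0 -0 -2.9 1; 59.5 80.3 83.9 -0 -0 -5.8 1; 92.1 114.8 125.9 -0 -0 -8.7 1; 126.8 145.6 167.9 -0 -0 -11.6 1; 163.2 172.5 209.9 -0 -0 -14.5 1; 163 171.6 269.9 -0 -0 -14.5 1; 163 171.6 289.9 -0 -0 -14.5 1; 163 171.6 289.9 -0 -0 -14.5 1
```

```bash
python3 -m jog '29 42 42 0 0 -2.9 0.4; 60 80 84 0 0 -5.8 0.4; 92 115 126 0 0 -8.7 0.4; 127 146 168 0 0 -11.6 0.4; 163 172 210 0 0 -14.5 0.4; 163 172 240 0 0 -14.5 0.4; 163 172 250 0 0 -14.5 0.4'
python3 - <<'E'
from mv import *
from h import *
show()
for n,(r0,r1,c0,c1),k in(("top",(190,280,130,230),6),("side",(220,350,170,340),4)):
    d=ctrl.get_image(n);im=d["image"];cv2.imwrite(f"pics/g_{n}.png",cv2.resize(im[r0:r1,c0:c1,::-1],None,fx=k,fy=k,interpolation=cv2.INTER_CUBIC))
E
```

```text
clock: 2.98
eef_pos: [431.9, 300.5, 78.5]
tool_rot: [-3.14, -0.003, -2.928]
force: [-1.1, -0.8, -0.0]
width: 59.9
2.975 [431.9 300.5  78.5] [-179.89   -0.2  -167.77] F [-1.1 -0.8 -0. ] T [-0.04 -0.02 -0.02] w 59.9 q [-0.28  0.75 -0.59  1.98  0.71  0.63  0.45]
```

View pics/g_side.png

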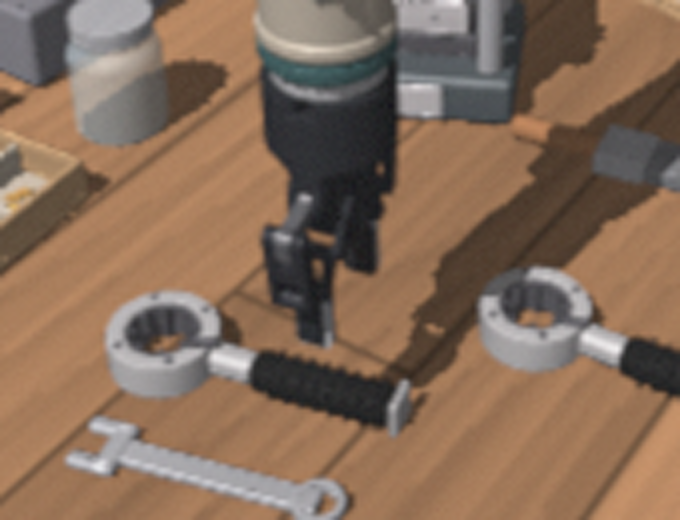

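View pics/g_top.png

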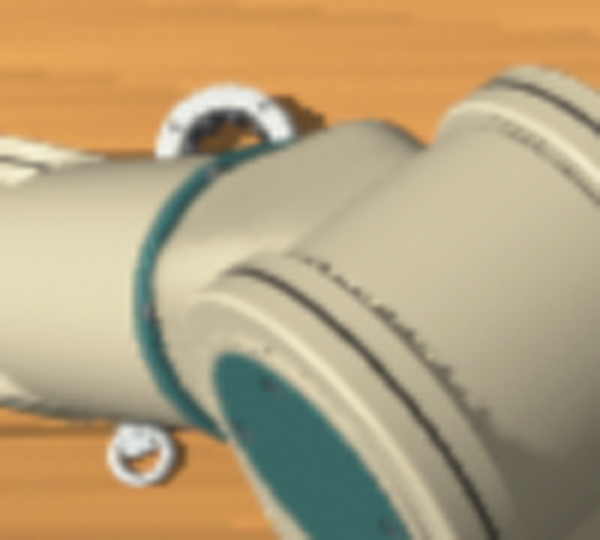

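The side view shows the open fingers over the handle of A (side crop about 310,330), with the spanner clear on the near side. I'll descend now.

```bash
python3 -m jog '0 0 45 0 0 0 0.4; 0 1 65 0 0 -0.2 0.4; 0 1 73 0 0 -0.2 0.4; 0 1 75 0 0 -0.2 0.4; 0 1 75 0 0 -0.2 0.4'
python3 - <<'E'
from mv import *
from h import *
show()
for n,(r0,r1,c0,c1),k in(("side",(220,350,170,340),4),):
    d=ctrl.get_image(n);im=d["image"];cv2.imwrite(f"pics/g2_{n}.png",cv2.resize(im[r0:r1,c0:c1,::-1],None,fx=k,fy=k,interpolation=cv2.INTER_CUBIC))
E
```

```text
clock: 3.7
eef_pos: [434.0, 302.5, 6.3]
tool_rot: [3.141, 0.002, -2.927]
force: [-0.2, 0.1, 0.4]
width: 59.8
3.7 [434.  302.5   6.3] [ 1.7996e+02  1.0000e-01 -1.6770e+02] F [-0.2  0.1  0.4] T [ 0.05 -0.04 -0.03] w 59.8 q [-0.36  0.86 -0.47  2.    0.83  0.48  0.34]
```

View pics/g2_side.png

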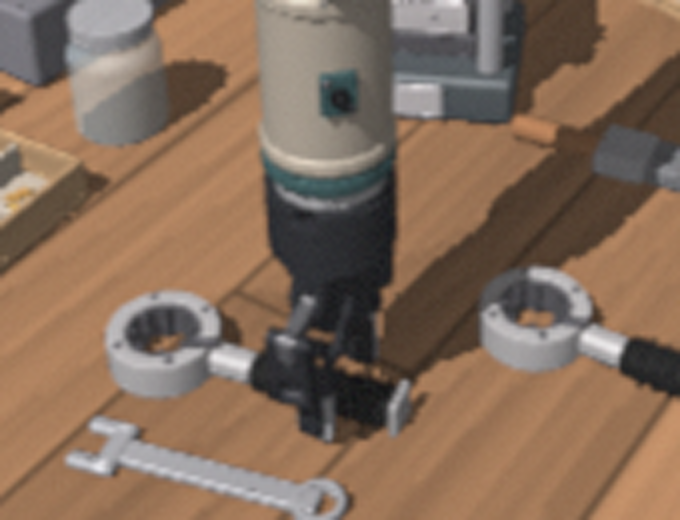

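Run:
```python
from mv import *
from seg import *
d=dict(np.load("pics/side0.npz"))
f=lambda P:((proj(d,P)-[170,220]+.5)*4).round(0)
for x in(-94,-61,-50,2): print(x,f(Tf(np.array([[x,0,13.],[x,12,13.]]),491.5,313.5,0,np.radians(12.5))).tolist())
print("tcp+19",f(np.array([434,302.5,13.])))
rows([(434-2.5,302.5-.5,3,192.5)],0.4)
```

```text
-94 [[393.0, 408.0], [386.0, 422.0]]
-61 [[344.0, 395.0], [336.0, 408.0]]
-50 [[327.0, 390.0], [319.0, 403.0]]
2 [[251.0, 369.0], [242.0, 382.0]]
tcp+19 [339. 395.]
2.5 0.1 3.3 0 0.1 -0.2 0.4
```

```bash
python3 -m jog '4 0 3 0 0 0 0.4; 4 0 3 0 0 0 0.4; 4 0 3 0 0 0 -1; 4 0 3 0 0 0 -1; 4 0 3 0 0 0 -1; 4 0 3 0 0 0 -1; 4 0 3 0 0 0 -1; 4 0 3 0 0 0 -1'
python3 - <<'E'
from mv import *
show()
E
```

```text
clock: 4.75
eef_pos: [429.3, 301.3, 2.6]
tool_rot: [-3.141, 0.0, -2.926]
force: [-1.3, -1.3, 5.4]
width: 23.0
4.75 [429.3 301.3   2.6] [-1.7999e+02  2.0000e-02 -1.6767e+02] F [-1.3 -1.3  5.4] T [-0.24  0.16 -0.1 ] w 23.0 q [-0.37  0.86 -0.46  2.01  0.84  0.47  0.32]
```

```bash
python3 -m jog '0 0 -20 0 0 0 -1; 0 0 -60 0 0 0 -1; 0 0 -120 0 0 0 -1; 0 0 -180 0 0 0 -1; 0 0 -240 0 0 0 -1; 0 0 -275 0 0 0 -1; 0 0 -277 0 0 0 -1; 0 0 -277 0 0 0 -1'
python3 - <<'E'
from mv import *
from seg import *
show()
d=ctrl.get_image("side");np.savez("pics/side1.npz",**d);im=d["image"]
cv2.imwrite("pics/l_side.png",cv2.resize(im[60:300,140:400,::-1],None,fx=3,fy=3,interpolation=cv2.INTER_CUBIC)[:600])
d=dict(np.load("pics/side0.npz"));im=d["image"];r0,r1,c0,c1=165,205,255,290;k=16
tiles=[]
big=cv2.resize(im[r0:r1,c0:c1,::-1],None,fx=k,fy=k,interpolation=cv2.INTER_CUBIC)
tiles.append(cv2.resize(big,None,fx=.6,fy=.6))
cv2.imwrite("pics/nut_side.png",tiles[0])
d=dict(np.load("pics/top0.npz"));im=d["image"];r0,r1,c0,c1=170,200,265,300
cv2.imwrite("pics/nut_top.png",cv2.resize(im[r0:r1,c0:c1,::-1],None,fx=12,fy=12,interpolation=cv2.INTER_CUBIC))
E
```

```text
clock: 5.75
eef_pos: [428.4, 299.9, 277.5]
tool_rot: [-3.14, -0.003, -2.926]
force: [-0.2, -0.0, -5.0]
width: 22.7
5.75 [428.4 299.9 277.5] [-179.89   -0.19 -167.68] F [-0.2 -0.  -5. ] T [-0.1   0.43  0.01] w 22.7 q [-0.11  0.5  -0.83  1.79  0.42  1.04  0.69]
```

View pics/l_side.png

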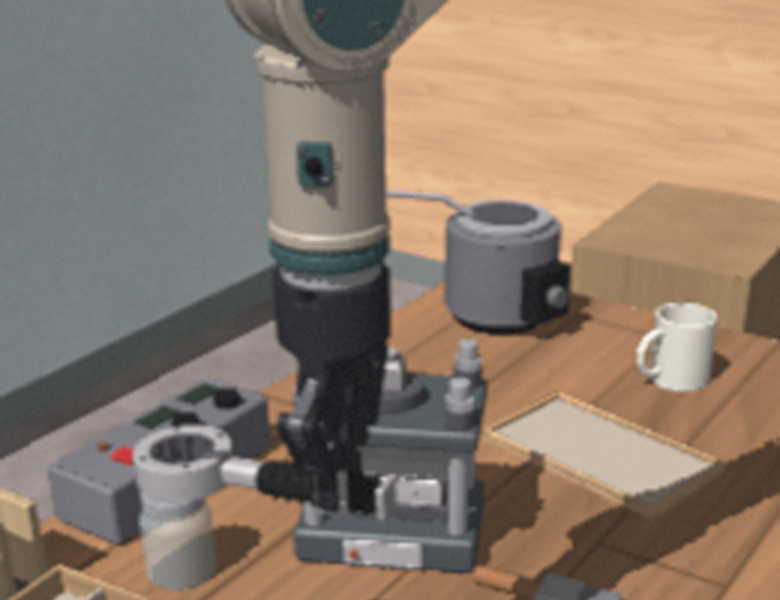

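View pics/nut_side.png

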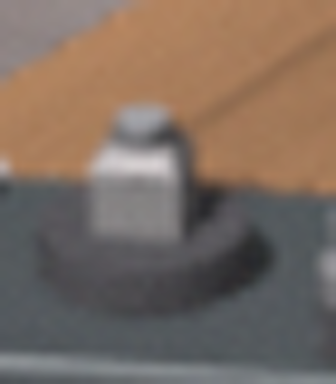

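View pics/nut_top.png

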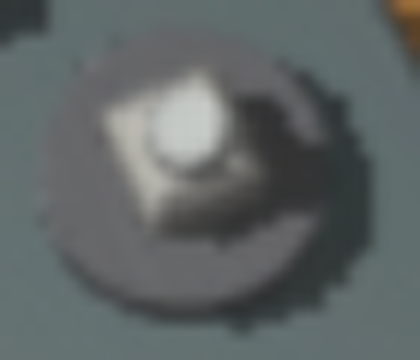

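Nut edges lie at about 22–24° mod 90 (top crop, left corner 105,110 to bottom 155,225), so I'll aim the wrench yaw at about -67°.

Run:
```python
from mv import *
import numpy as np
s,p,R=st()
W=[(*(p+(np.array([558.9,94.9,268])-p)*t),192.3-79.3*t) for t in np.linspace(0,1,9)[1:]]
rows(W,-1)
```

```text
-10.5 -28.5 1.2 -0.1 -0.2 9.9 -1; -21 -57 2.3 -0.2 -0.2 19.9 -1; -31.5 -85.5 3.5 -0.2 -0.2 29.8 -1; -42 -114 4.6 -0.2 -0.2 39.7 -1; -52.4 -142.5 5.8 -0.2 -0.2 49.6 -1; -62.9 -171.1 6.9 -0.2 -0.1 59.5 -1; -73.4 -199.6 8.1 -0.2 -0.1 69.4 -1; -83.9 -228.1 9.3 -0.3 -0.1 79.3 -1
```

```bash
python3 -m jog '-10 -28 1 0 0 9.9 -1; -21 -57 2 0 0 19.9 -1; -31 -85 3 0 0 29.8 -1; -42 -114 4 0 0 39.7 -1; -52 -142 6 0 0 49.6 -1; -63 -171 7 0 0 59.5 -1; -73 -200 8 0 0 69.4 -1; -84 -228 9 -0.2 0 79.3 -1'
python3 -m jog '0 0 0 0 0 0 -1; 0 0 0 0 0 0 -1'
python3 - <<'E'
from mv import *
from h import *
show()
for n,(r0,r1,c0,c1),k in(("top",(140,240,230,330),6),("side",(130,260,210,340),5)):
    d=ctrl.get_image(n);np.savez(f"pics/{n}2.npz",**d);im=d["image"];cv2.imwrite(f"pics/f_{n}.png",cv2.resize(im[r0:r1,c0:c1,::-1],None,fx=k,fy=k,interpolation=cv2.INTER_CUBIC)[:600])
E
```

```text
clock: 6.8
eef_pos: [559.4, 95.5, 267.8]
tool_rot: [-3.14, -0.003, 1.968]
force: [-0.0, 0.3, -4.6]
width: 22.8
clock: 7.05
eef_pos: [558.9, 97.1, 268.6]
tool_rot: [-3.141, -0.004, 1.975]
force: [0.6, 0.3, -4.7]
width: 23.0
7.05 [558.9  97.1 268.6] [-179.98   -0.21  113.13] F [ 0.6  0.3 -4.7] T [0.42 0.2  0.05] w 23.0 q [ 0.06  0.5  -0.43  1.7   0.23  1.   -0.04]
```

View pics/f_top.png

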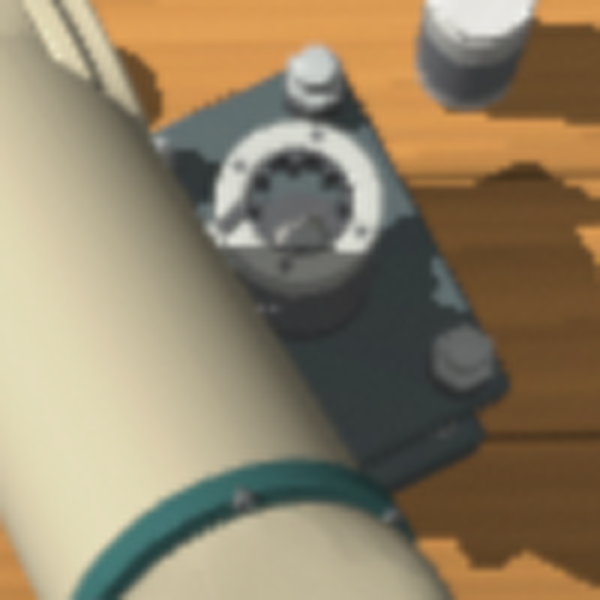

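View pics/f_side.png

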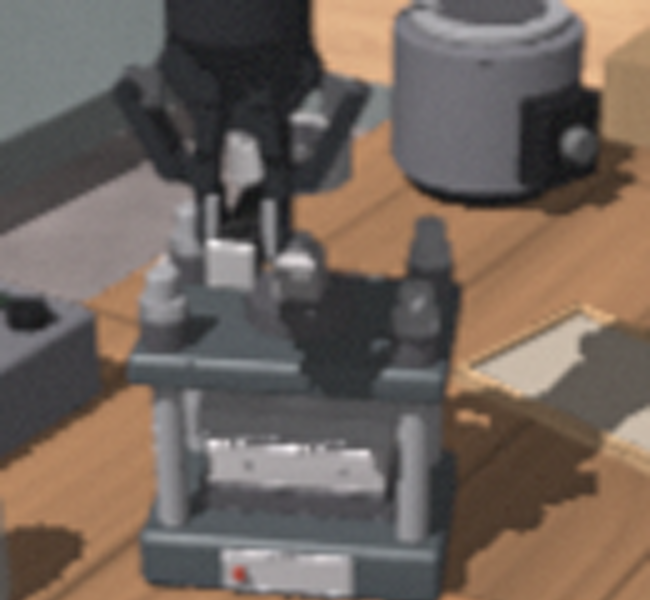

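Run:
```python
from seg import *
def overlay(name,d,polys,r0,r1,c0,c1,k):
    im=cv2.resize(d["image"][r0:r1,c0:c1,::-1],None,fx=k,fy=k,interpolation=cv2.INTER_CUBIC)
    for P,col in polys:
        p=((proj(d,P)-[c0,r0]+.5)*k*16).astype(np.int32);cv2.polylines(im,[p.reshape(-1,1,2)],True,col,1,cv2.LINE_AA,4)
    cv2.imwrite(name,im)
d=dict(np.load("pics/top2.npz"))
h=np.array([608.7,-19.7,0])
overlay("pics/o1.png",d,[(circ(0,36,292)+h,(0,0,255)),(circ(0,36,266)+h,(0,255,0))],155,200,255,300,13)
d=dict(np.load("pics/top0.npz"))
c=[608.9,-19.6,0]
def sq(w,z,yaw): 
    return Tf(np.array([[w,w,z],[-w,w,z],[-w,-w,z],[w,-w,z]],float)*[.5,.5,1],*c,np.radians(yaw))
overlay("pics/o2.png",d,[(sq(28,208,23),(0,0,255)),(sq(20,214,23),(0,255,0)),(circ(0,9.5,225)+c,(255,0,0)),(circ(0,34,186)+c,(255,255,0))],165,205,260,305,13)
```

View pics/o1.png

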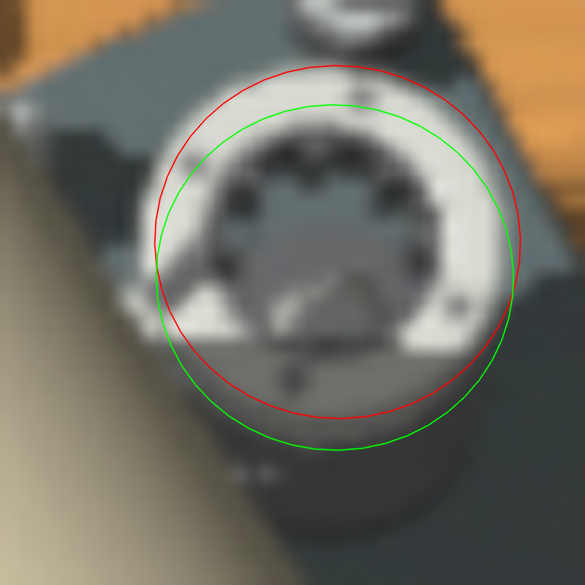

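View pics/o2.png

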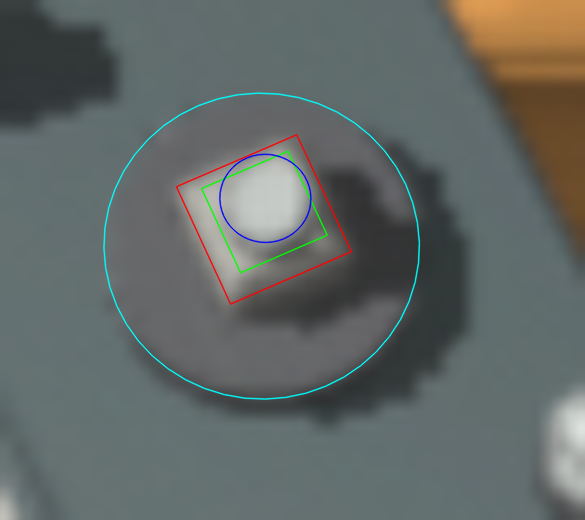

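Run:
```python
from mv import *
rows([(559.5,94.4,250,113),(559.5,94.4,236,113)],-1)
```

```text
-3.3 -1 19.4 0.1 -0.2 0.2 -1; -3.3 -1 33.4 0.1 -0.2 0.2 -1
```

```bash
python3 -m jog '-3.3 -1 19 0 -0.2 0.2 -1; -3.3 -1 33 0 -0.2 0.2 -1; -3.3 -1 33 0 -0.2 0.2 -1; -3.3 -1 33 0 -0.2 0.2 -1'
python3 - <<'E'
from mv import *
from seg import *
show()
d=ctrl.get_image("top");show();np.savez("pics/top3.npz",**d)
d=ctrl.get_image("top");show()
def overlay(name,d,polys,r0,r1,c0,c1,k):
    im=cv2.resize(d["image"][r0:r1,c0:c1,::-1],None,fx=k,fy=k,interpolation=cv2.INTER_CUBIC)
    for P,col in polys:
        p=((proj(d,P)-[c0,r0]+.5)*k*16).astype(np.int32);cv2.polylines(im,[p.reshape(-1,1,2)],True,col,1,cv2.LINE_AA,4)
    cv2.imwrite(name,im)
h=np.array([608.9,-19.6,0]);z=233
overlay("pics/o3.png",d,[(circ(0,36,z+26)+h,(0,0,255)),(circ(0,9.5,225)+h,(255,0,0))],155,200,255,300,13)
d=ctrl.get_image("side");im=d["image"];cv2.imwrite("pics/o3s.png",cv2.resize(im[160:210,230:310,::-1],None,fx=9,fy=9,interpolation=cv2.INTER_CUBIC))
E
```

```text
clock: 7.65
eef_pos: [560.7, 93.7, 237.7]
tool_rot: [3.138, 0.001, 1.97]
force: [0.3, -0.8, -3.6]
width: 22.7
7.65 [560.7  93.7 237.7] [1.7981e+02 7.0000e-02 1.1288e+02] F [ 0.3 -0.8 -3.6] T [ 0.37  0.11 -0.02] w 22.7 q [ 0.06  0.53 -0.41  1.74  0.26  0.93 -0.06]
7.7 [560.9  93.6 237.9] [1.7979e+02 8.0000e-02 1.1287e+02] F [ 0.5 -0.5 -3.5] T [ 0.33  0.13 -0.02] w 23.0 q [ 0.06  0.53 -0.41  1.74  0.26  0.93 -0.06]
7.75 [560.9  93.5 238. ] [1.7977e+02 9.0000e-02 1.1286e+02] F [ 0.7  0.4 -4.1] T [0.41 0.16 0.02] w 22.9 q [ 0.06  0.53 -0.41  1.74  0.26  0.93 -0.06]
```

View pics/o3.png

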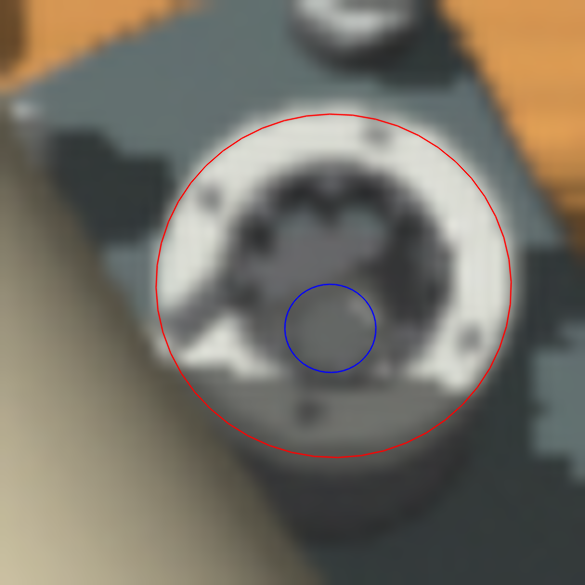

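View pics/o3s.png

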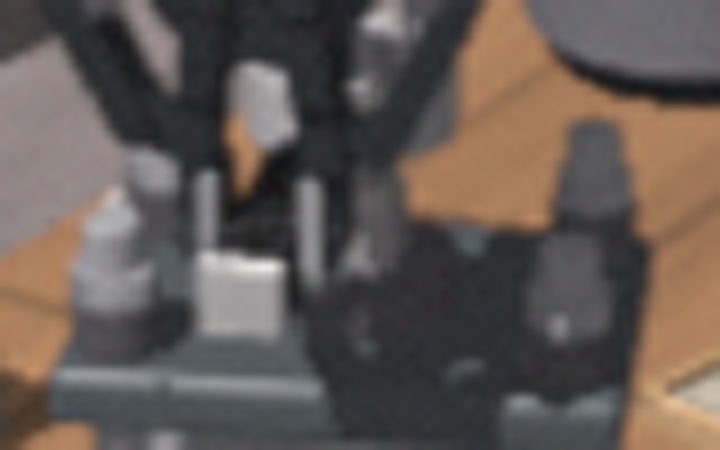

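```bash
python3 -m jog '1.2 -0.8 10 -0.2 0 0 -1; 1.2 -0.8 18 -0.2 0 0 -1; 1.2 -0.8 25 -0.2 0 0 -1; 1.2 -0.8 30 -0.2 0 0 -1; 1.2 -0.8 30 -0.2 0 0 -1'; python3 -c "
from mv import *
show()"
```

```text
clock: 8.43
eef_pos: [559.0, 93.8, 206.8]
tool_rot: [3.137, 0.001, 1.969]
force: [-0.5, 0.0, -4.9]
width: 22.6
8.425 [559.   93.8 206.8] [1.7972e+02 7.0000e-02 1.1284e+02] F [-0.5  0.  -4.9] T [ 0.34  0.32 -0.08] w 22.6 q [ 0.05  0.56 -0.4   1.78  0.28  0.85 -0.08]
```

```bash
python3 -m jog '0 0 6 -0.3 0 0 -1; 0 0 12 -0.3 0 0 -1; 0 0 15 -0.3 0 0 -1; 0 0 15 -0.3 0 0 -1'; python3 -c "
from mv import *
show()"
```

```text
clock: 8.93
eef_pos: [559.3, 93.9, 192.3]
tool_rot: [3.131, 0.002, 1.969]
force: [-2.4, -1.6, -3.2]
width: 23.0
8.925 [559.3  93.9 192.3] [1.7938e+02 9.0000e-02 1.1284e+02] F [-2.4 -1.6 -3.2] T [-0.04  0.42 -0.25] w 23.0 q [ 0.04  0.58 -0.39  1.8   0.29  0.81 -0.1 ]
```

```bash
python3 -m jog '0 0 1.5 0.5 0 0 -1; 0 0 3 0.6 0 0 -1; 0 0 4 0.6 0 0 -1; 0 0 4 0.6 0 0 -1'; python3 -c "
from mv import *
show()"
```

```text
clock: 9.43
eef_pos: [559.7, 94.4, 188.7]
tool_rot: [3.14, 0.001, 1.97]
force: [-2.8, 1.9, 3.5]
width: 22.6
9.425 [559.7  94.4 188.7] [1.7991e+02 8.0000e-02 1.1286e+02] F [-2.8  1.9  3.5] T [-0.29  0.46 -0.32] w 22.6 q [ 0.04  0.58 -0.39  1.79  0.29  0.82 -0.1 ]
```

```bash
cat >> mv.py <<'E'
def arc(a0,a1,n,c=(608.8,-22.2),r=126.5,z=188.7,claw=-1):
    f=lambda a:(c[0]+r*np.cos(np.radians(a)),c[1]+r*np.sin(np.radians(a)),z,a)
    rows([f(a) for a in np.linspace(a0,a1,n+1)[1:]],claw,base=f(a0))
E
python3 -c "
from mv import *
arc(112.9,152.9,8)"
```

```text
-0.5 -11 -0 0 0 -5 -1; -1.9 -22 -0 0 0 -10 -1; -4.3 -32.7 -0 0 0 -15 -1; -7.6 -43.3 -0 -0 0 -20 -1; -11.9 -53.5 -0 -0 0 -25 -1; -16.9 -63.3 -0 0 0 -30 -1; -22.9 -72.6 -0 0 0 -35 -1; -29.6 -81.3 -0 0 0 -40 -1
```

```bash
python3 -m jog '-0.5 -11 0 0 0 -5 -1; -1.9 -22 0 0 0 -10 -1; -4.3 -32.7 0 0 0 -15 -1; -7.6 -43.3 0 0 0 -20 -1'; python3 -c "
from mv import *
show()"; python3 -c "
from mv import *
arc(132.9,152.9,4);s,p,R=st();a=np.radians(np.degrees(s['tool_rot'][2]));print(p[:2]-126.5*np.array([np.cos(a),np.sin(a)]))"
```

```text
clock: 9.93
eef_pos: [521.8, 70.7, 188.7]
tool_rot: [3.141, 0.001, 2.321]
force: [-5.1, 1.2, 3.6]
width: 22.7
9.925 [521.8  70.7 188.7] [1.7996e+02 5.0000e-02 1.3299e+02] F [-5.1  1.2  3.6] T [-0.07  0.7  -0.52] w 22.7 q [ 0.15  0.55 -0.5   1.9   0.36  0.78  0.2 ]
-0.5 -11 -0 0 0 -5 -1; -1.9 -22 -0 0 0 -10 -1; -4.3 -32.7 -0 0 0 -15 -1; -7.6 -43.3 -0 0 0 -20 -1
[608.06234925 -21.81896218]
```

```bash
python3 -m jog '-0.5 -11 0 0 0 -5 -1; -1.9 -22 0 0 0 -10 -1; -4.3 -32.7 0 0 0 -15 -1; -7.6 -43.3 0 0 0 -20 -1'; python3 -c "
from mv import *
show()"; python3 -c "
from mv import *
s,p,R=st();a=s['tool_rot'][2];print(p[:2]-126.5*np.array([np.cos(a),np.sin(a)]))
arc(152.9,152.9-40,8)"
```

```text
clock: 10.42
eef_pos: [495.0, 35.6, 188.6]
tool_rot: [-3.142, 0.001, 2.671]
force: [-6.2, 1.1, 5.6]
width: 22.5
10.425 [495.   35.6 188.6] [-1.8000e+02  4.0000e-02  1.5302e+02] F [-6.2  1.1  5.6] T [ 0.1   0.7  -0.38] w 22.5 q [ 0.29  0.53 -0.6   1.97  0.43  0.76  0.53]
[607.71967043 -21.75079075]
-0.5 11 0 -0 -0 5 -1; -1.9 22 0 0 -0 10 -1; -4.3 32.7 0 -0 -0 15 -1; -7.6 43.3 0 -0 -0 20 -1; -11.9 53.5 0 -0 -0 25 -1; -16.9 63.2 0 -0 -0 30 -1; -22.9 72.6 0 0 -0 35 -1; -29.6 81.3 0 -0 -0 40 -1
```

```bash
python3 -m jog '-0.5 11 0 0 0 5 -1; -1.9 22 0 0 0 10 -1; -4.3 32.7 0 0 0 15 -1; -7.6 43.3 0 0 0 20 -1; -11.9 53.5 0 0 0 25 -1; -16.9 63.2 0 0 0 30 -1; -22.9 72.6 0 0 0 35 -1; -29.6 81.3 0 0 0 40 -1'; python3 -c "
from mv import *
show()"
```

```text
clock: 11.42
eef_pos: [557.9, 93.9, 188.4]
tool_rot: [-3.139, 0.001, 1.968]
force: [-6.7, -0.8, 5.0]
width: 22.7
11.425 [557.9  93.9 188.4] [-1.7985e+02  8.0000e-02  1.1273e+02] F [-6.7 -0.8  5. ] T [-0.59  1.25 -0.13] w 22.7 q [ 0.03  0.58 -0.39  1.79  0.29  0.82 -0.1 ]
```

```bash
python3 -m jog '-0.5 11 0 0 0 5 -1; -1.9 22 0 0 0 10 -1; -4.3 32.7 0 0 0 15 -1; -7.6 43.3 0 0 0 20 -1; -11.9 53.5 0 0 0 25 -1; -16.9 63.2 0 0 0 30 -1; -22.9 72.6 0 0 0 35 -1; -22.9 72.6 0 0 0 35 -1'
python3 - <<'E'
from mv import *
from h import *
show()
s,p,R=st();a=s['tool_rot'][2];print(p[:2]-126.5*np.array([np.cos(a),np.sin(a)]))
for n,(r0,r1,c0,c1),k in(("top",(140,240,230,330),6),("side",(140,260,210,340),5)):
    d=ctrl.get_image(n);im=d["image"];cv2.imwrite(f"pics/s1_{n}.png",cv2.resize(im[r0:r1,c0:c1,::-1],None,fx=k,fy=k,interpolation=cv2.INTER_CUBIC)[:600])
E
```

```text
clock: 12.42
eef_pos: [634.0, 100.8, 188.3]
tool_rot: [-3.14, 0.002, 1.357]
force: [-6.1, 0.7, 4.7]
width: 22.9
12.425 [634.  100.8 188.3] [-1.7992e+02  1.3000e-01  7.7760e+01] F [-6.1  0.7  4.7] T [-0.38  1.37 -0.6 ] w 22.9 q [-0.08  0.67 -0.21  1.58  0.17  0.91 -0.56]
[607.2295526  -22.84973923]
```

View pics/s1_top.png

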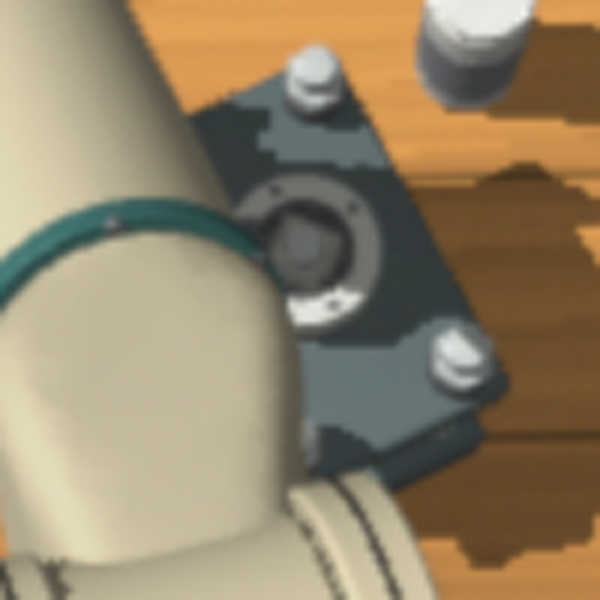

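View pics/s1_side.png

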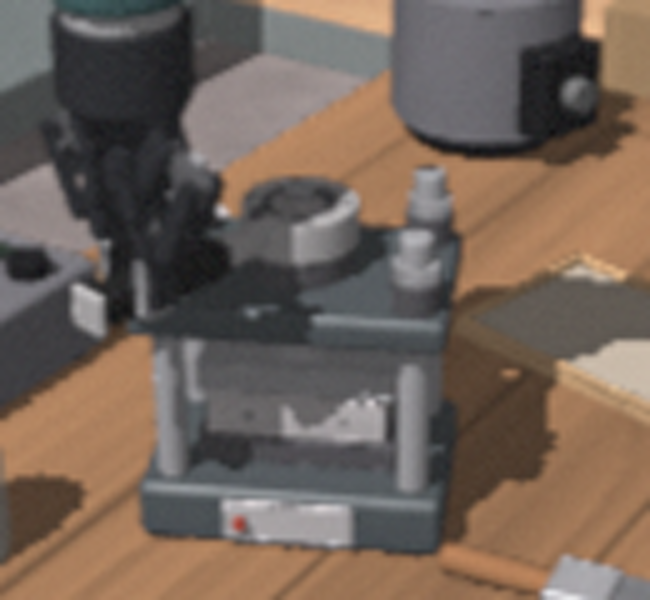

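The head is seated flat on the boss (top crop ring at about 310,250) and the nut is inside it. I'll carry on with a return stroke.

```bash
python3 -m jog '-0.5 -11 0 0 0 -5 -1; -1.9 -22 0 0 0 -10 -1; -4.3 -32.7 0 0 0 -15 -1; -7.6 -43.3 0 0 0 -20 -1; -11.9 -53.5 0 0 0 -25 -1; -16.9 -63.3 0 0 0 -30 -1; -22.9 -72.6 0 0 0 -35 -1; -29.6 -81.3 0 0 0 -40 -1'; python3 -m jog '-0.5 -11 0 0 0 -5 -1; -1.9 -22 0 0 0 -10 -1; -4.3 -32.7 0 0 0 -15 -1; -7.6 -43.3 0 0 0 -20 -1; -11.9 -53.5 0 0 0 -25 -1; -16.9 -63.3 0 0 0 -30 -1; -22.9 -72.6 0 0 0 -35 -1; -22.9 -72.6 0 0 0 -35 -1';python3 -c "
from mv import *
show();s,p,R=st();a=s['tool_rot'][2];print(p[:2]-126.5*np.array([np.cos(a),np.sin(a)]))"
```

```text
clock: 13.52
eef_pos: [548.5, 89.5, 188.5]
tool_rot: [3.141, 0.001, 2.059]
force: [-5.3, 0.7, 3.6]
width: 22.8
clock: 14.52
eef_pos: [494.8, 34.8, 188.5]
tool_rot: [-3.141, 0.0, 2.668]
force: [-5.8, 0.8, 4.4]
width: 22.9
14.525 [494.8  34.8 188.5] [-1.7995e+02  2.0000e-02  1.5289e+02] F [-5.8  0.8  4.4] T [-0.08  0.98 -0.22] w 22.9 q [ 0.29  0.53 -0.6   1.97  0.43  0.76  0.53]
[607.36869978 -22.80722285]
```

```bash
python3 -m jog '-0.5 11 0 0 0 5 -1; -1.9 22 0 0 0 10 -1; -4.3 32.7 0 0 0 15 -1; -7.6 43.3 0 0 0 20 -1; -11.9 53.5 0 0 0 25 -1; -16.9 63.2 0 0 0 30 -1; -22.9 72.6 0 0 0 35 -1; -29.6 81.3 0 0 0 40 -1'; python3 -m jog '-0.5 11 0 0 0 5 -1; -1.9 22 0 0 0 10 -1; -4.3 32.7 0 0 0 15 -1; -7.6 43.3 0 0 0 20 -1; -11.9 53.5 0 0 0 25 -1; -16.9 63.2 0 0 0 30 -1; -22.9 72.6 0 0 0 35 -1; -22.9 72.6 0 0 0 35 -1'
python3 - <<'E'
from mv import *
from h import *
show()
s,p,R=st();a=s['tool_rot'][2];print(p[:2]-126.5*np.array([np.cos(a),np.sin(a)]))
for n,(r0,r1,c0,c1),k in(("side",(140,260,210,340),5),):
    d=ctrl.get_image(n);im=d["image"];cv2.imwrite(f"pics/s2_{n}.png",cv2.resize(im[r0:r1,c0:c1,::-1],None,fx=k,fy=k,interpolation=cv2.INTER_CUBIC)[:600])
E
```

```text
clock: 15.52
eef_pos: [558.0, 93.8, 188.4]
tool_rot: [-3.139, 0.001, 1.968]
force: [-6.4, -0.5, 5.3]
width: 22.7
clock: 16.52
eef_pos: [634.1, 100.7, 188.3]
tool_rot: [-3.14, 0.002, 1.357]
force: [-5.9, 0.2, 6.2]
width: 22.7
16.525 [634.1 100.7 188.3] [-1.7992e+02  1.2000e-01  7.7760e+01] F [-5.9  0.2  6.2] T [-0.46  1.44 -0.55] w 22.7 q [-0.08  0.67 -0.21  1.58  0.16  0.91 -0.56]
[607.32249734 -22.93803495]
```

View pics/s2_side.png

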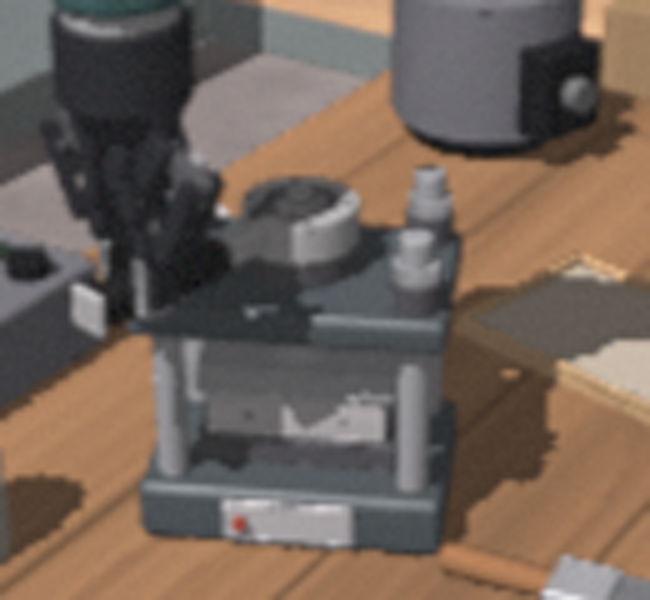

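```bash
python3 -m jog '-0.5 -11 0 0 0 -5 -1; -1.9 -22 0 0 0 -10 -1; -4.3 -32.7 0 0 0 -15 -1; -7.6 -43.3 0 0 0 -20 -1; -11.9 -53.5 0 0 0 -25 -1; -16.9 -63.3 0 0 0 -30 -1; -22.9 -72.6 0 0 0 -35 -1; -29.6 -81.3 0 0 0 -40 -1'; python3 -m jog '-0.5 -11 0 0 0 -5 -1; -1.9 -22 0 0 0 -10 -1; -4.3 -32.7 0 0 0 -15 -1; -7.6 -43.3 0 0 0 -20 -1; -11.9 -53.5 0 0 0 -25 -1; -16.9 -63.3 0 0 0 -30 -1; -22.9 -72.6 0 0 0 -35 -1; -22.9 -72.6 0 0 0 -35 -1';python3 - <<'E'
from mv import *
from h import *
show()
a=cv2.imread("pics/s1_side.png");b=cv2.imread("pics/s2_side.png")
a=a[330:470,150:450];b=b[330:470,150:450]
d=ctrl.get_image("side");c=cv2.resize(d["image"][140:260,210:340,::-1],None,fx=5,fy=5,interpolation=cv2.INTER_CUBIC)[330:470,150:450]
z=np.load("pics/side0.npz")["image"];z=cv2.resize(z[140:260,210:340,::-1],None,fx=5,fy=5,interpolation=cv2.INTER_CUBIC)[330:470,150:450]
cv2.imwrite("pics/pl.png",np.vstack([z,a,b,c]))
E
```

```text
clock: 17.58
eef_pos: [548.6, 89.7, 188.6]
tool_rot: [3.141, 0.0, 2.059]
force: [-4.8, 1.1, 2.9]
width: 22.6
clock: 18.58
eef_pos: [495.0, 34.9, 188.6]
tool_rot: [-3.141, 0.001, 2.668]
force: [-4.9, 0.8, 4.5]
width: 22.6
18.575 [495.   34.9 188.6] [-1.7997e+02  5.0000e-02  1.5289e+02] F [-4.9  0.8  4.5] T [-0.04  0.8  -0.23] w 22.6 q [ 0.28  0.53 -0.6   1.97  0.42  0.76  0.54]
```

View pics/pl.png

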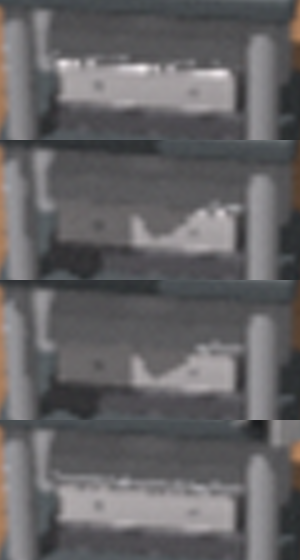

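The platen's lower edge is closing on the mould block: the bright ledge at crop y 60–75 has thinned to a line. Third drive stroke next.

```bash
python3 -m jog '-0.5 11 0 0 0 5 -1; -1.9 22 0 0 0 10 -1; -4.3 32.7 0 0 0 15 -1; -7.6 43.3 0 0 0 20 -1; -11.9 53.5 0 0 0 25 -1; -16.9 63.2 0 0 0 30 -1; -22.9 72.6 0 0 0 35 -1; -29.6 81.3 0 0 0 40 -1'; python3 -m jog '-0.5 11 0 0 0 5 -1; -1.9 22 0 0 0 10 -1; -4.3 32.7 0 0 0 15 -1';python3 -c "
from mv import *
show()"
```

```text
clock: 19.62
eef_pos: [557.8, 93.9, 188.3]
tool_rot: [-3.139, 0.001, 1.968]
force: [-7.1, -0.2, 4.7]
width: 22.7
clock: 20.0
eef_pos: [589.7, 102.6, 188.3]
tool_rot: [-3.139, 0.002, 1.706]
force: [-7.2, -0.3, 4.8]
width: 23.2
20.0 [589.7 102.6 188.3] [-1.7986e+02  1.0000e-01  9.7750e+01] F [-7.2 -0.3  4.8] T [-0.47  1.34 -0.2 ] w 23.2 q [-0.03  0.62 -0.31  1.7   0.23  0.86 -0.3 ]
```

```bash
python3 -m jog '-0.5 11 0 0 0 5 -1; -1.9 22 0 0 0 10 -1'; python3 -m jog '-0.5 11 0 0 0 5 -1; -1.9 22 0 0 0 10 -1';python3 - <<'E'
from mv import *
from h import *
show()
d=ctrl.get_image("side");c=cv2.resize(d["image"][140:260,210:340,::-1],None,fx=5,fy=5,interpolation=cv2.INTER_CUBIC)
cv2.imwrite("pics/s3.png",c)
E
```

```text
clock: 20.25
eef_pos: [611.7, 103.7, 188.3]
tool_rot: [-3.139, 0.002, 1.531]
force: [-7.0, -0.4, 4.2]
width: 23.0
clock: 20.5
eef_pos: [633.5, 101.0, 188.3]
tool_rot: [-3.139, 0.002, 1.357]
force: [-7.0, 0.3, 4.2]
width: 22.6
20.5 [633.5 101.  188.3] [-1.7986e+02  1.4000e-01  7.7740e+01] F [-7.   0.3  4.2] T [-0.42  1.62 -0.24] w 22.6 q [-0.08  0.67 -0.2   1.58  0.16  0.91 -0.56]
```

View pics/s3.png

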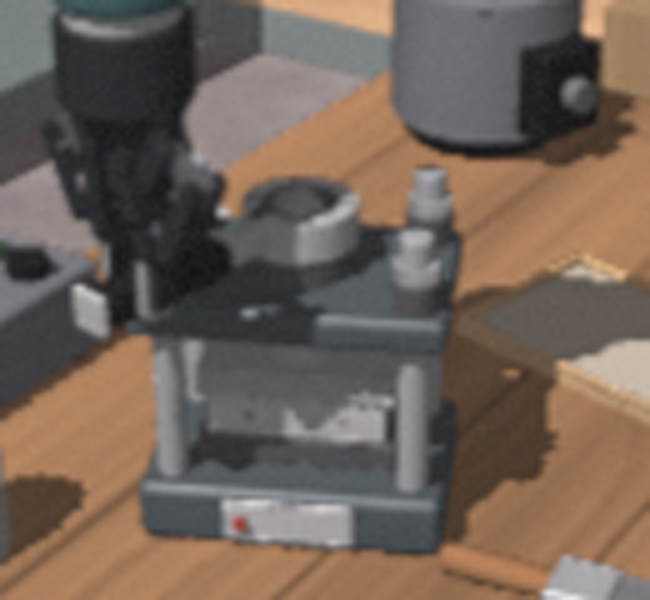

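No hard stop yet, so I'll return and do a fourth stroke.

```bash
python3 -m jog '-0.5 -11 0 0 0 -5 -1; -1.9 -22 0 0 0 -10 -1; -4.3 -32.7 0 0 0 -15 -1; -7.6 -43.3 0 0 0 -20 -1; -11.9 -53.5 0 0 0 -25 -1; -16.9 -63.3 0 0 0 -30 -1; -22.9 -72.6 0 0 0 -35 -1; -29.6 -81.3 0 0 0 -40 -1'; python3 -m jog '-0.5 -11 0 0 0 -5 -1; -1.9 -22 0 0 0 -10 -1; -4.3 -32.7 0 0 0 -15 -1; -7.6 -43.3 0 0 0 -20 -1; -11.9 -53.5 0 0 0 -25 -1; -16.9 -63.3 0 0 0 -30 -1; -22.9 -72.6 0 0 0 -35 -1; -22.9 -72.6 0 0 0 -35 -1'; python3 -m jog '-0.5 11 0 0 0 5 -1; -1.9 22 0 0 0 10 -1; -4.3 32.7 0 0 0 15 -1; -7.6 43.3 0 0 0 20 -1; -11.9 53.5 0 0 0 25 -1'; python3 -m jog '-0.5 11 0 0 0 5 -1; -1.9 22 0 0 0 10 -1';python3 -c "
from mv import *
show()"
```

```text
clock: 21.55
eef_pos: [548.8, 89.8, 188.4]
tool_rot: [3.141, 0.0, 2.059]
force: [-4.4, 1.6, 3.2]
width: 22.5
clock: 22.55
eef_pos: [494.8, 35.3, 188.4]
tool_rot: [-3.141, 0.0, 2.669]
force: [-5.7, 1.1, 2.1]
width: 22.8
clock: 23.18
eef_pos: [529.8, 77.5, 188.3]
tool_rot: [-3.14, 0.001, 2.23]
force: [-6.2, 0.1, 4.4]
width: 23.0
clock: 23.42
eef_pos: [547.4, 88.6, 188.1]
tool_rot: [-3.137, 0.002, 2.058]
force: [-9.3, -2.5, 6.2]
width: 22.8
23.425 [547.4  88.6 188.1] [-1.7974e+02  1.1000e-01  1.1789e+02] F [-9.3 -2.5  6.2] T [-0.88  1.81  0.83] w 22.8 q [ 0.05  0.57 -0.41  1.82  0.3   0.81 -0.02]
```

```bash
for i in 1; do python3 -m jog '-0.1 4.4 0 0 0 2 -1; -0.3 8.8 0 0 0 4 -1'; done; python3 -c "
from mv import *
show()"
```

```text
clock: 23.68
eef_pos: [554.2, 92.0, 187.9]
tool_rot: [-3.135, 0.003, 1.992]
force: [-11.3, -2.4, 5.8]
width: 22.9
23.675 [554.2  92.  187.9] [-1.7962e+02  1.5000e-01  1.1412e+02] F [-11.3  -2.4   5.8] T [-0.77  1.91  1.22] w 22.9 q [ 0.04  0.58 -0.39  1.8   0.29  0.82 -0.07]
```

```bash
python3 -m jog '-0.1 4.4 0 0 0 2 -1; -0.3 8.8 0 0 0 4 -1'
python3 - <<'E'
from mv import *
from h import *
show()
for n,(r0,r1,c0,c1),k in(("top",(140,240,230,330),6),("side",(140,260,210,340),5)):
    d=ctrl.get_image(n);im=d["image"];np.savez(f"pics/{n}4.npz",**d);cv2.imwrite(f"pics/s4_{n}.png",cv2.resize(im[r0:r1,c0:c1,::-1],None,fx=k,fy=k,interpolation=cv2.INTER_CUBIC)[:600])
E
```

```text
clock: 23.92
eef_pos: [559.6, 94.6, 187.5]
tool_rot: [-3.129, 0.003, 1.923]
force: [-17.3, -3.9, 10.0]
width: 22.7
23.925 [559.6  94.6 187.5] [-1.7930e+02  1.7000e-01  1.1016e+02] F [-17.3  -3.9  10. ] T [-0.87  3.1   1.55] w 22.7 q [ 0.02  0.59 -0.37  1.78  0.28  0.83 -0.13]
```

View pics/s4_side.png

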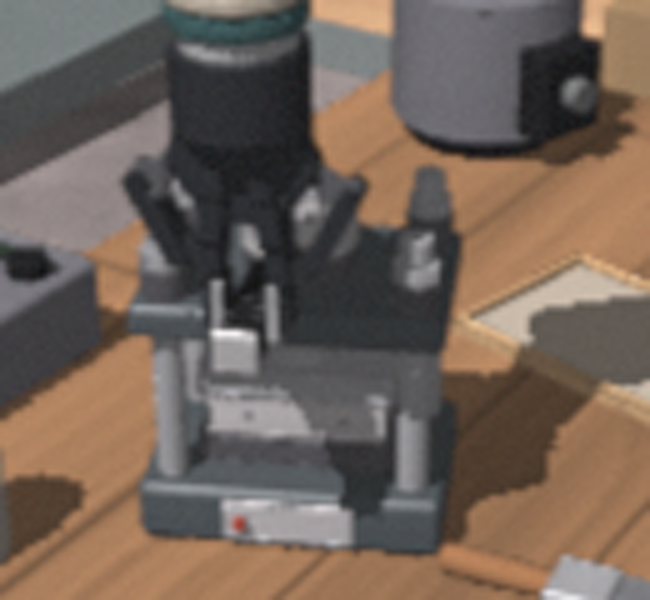

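View pics/s4_top.png

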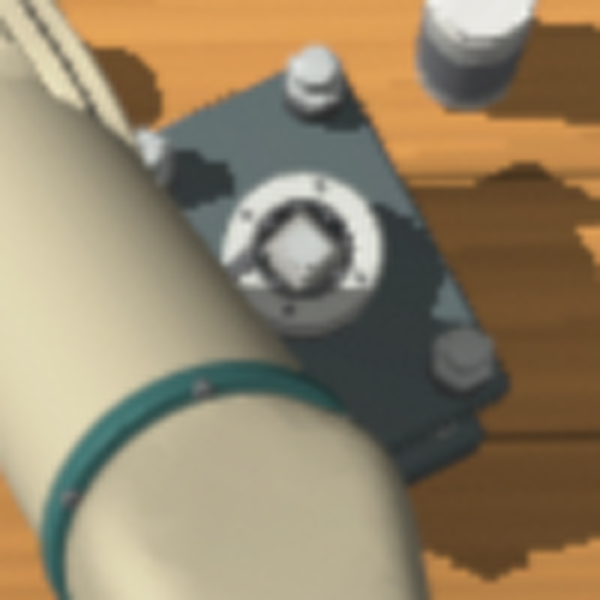

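Torque about the nut climbs steeply (about 0.7 to 3.8 N·m), so this is the hard stop. The top view shows the spindle now inside the diamond-set nut (303,248). I'll back off to unload.

```bash
python3 -m jog '-0.3 -8.8 0 0 0 -4 -1; -1.5 -19.5 0 0 0 -9 -1; -1.5 -19.5 0 0 0 -9 -1'; python3 -c "
from mv import *
show()"
```

```text
clock: 24.4
eef_pos: [544.9, 87.8, 188.0]
tool_rot: [-3.137, 0.0, 2.076]
force: [-8.1, 1.3, 2.7]
width: 22.8
24.4 [544.9  87.8 188. ] [-179.77    0.    118.93] F [-8.1  1.3  2.7] T [ 0.53  1.35 -0.08] w 22.8 q [ 0.06  0.57 -0.41  1.83  0.31  0.81 -0.  ]
```

```bash
python3 -m jog '0.7 -1.3 0 0 0 0 -1; 0.7 -1.3 0 0 0 0 -1; 0.7 -1.3 -5 0 0 0 -1; 0.7 -1.3 -12 0 0 0 -1'; python3 -c "
from mv import *
show()"
```

```text
clock: 24.9
eef_pos: [545.4, 86.4, 198.8]
tool_rot: [-3.139, 0.002, 2.075]
force: [1.4, -4.9, -16.0]
width: 22.6
24.9 [545.4  86.4 198.8] [-1.7983e+02  1.2000e-01  1.1886e+02] F [  1.4  -4.9 -16. ] T [-0.58 -0.04  0.36] w 22.6 q [ 0.07  0.56 -0.42  1.82  0.3   0.83  0.  ]
```

```bash
python3 -m jog '0 0 -6 0 0 0 -1; 0 0 -14 0 0 0 -1; 0 0 -25 0 0 0 -1; 0 0 -45 0 0 0 -1; 0 0 -75 0 0 0 -1; 0 0 -85 0 0 0 -1; 0 0 -85 0 0 0 -1'
python3 - <<'E'
from mv import *
from h import *
show()
for n,(r0,r1,c0,c1),k in(("top",(140,280,230,420),4),("side",(110,260,210,400),4)):
    d=ctrl.get_image(n);im=d["image"];np.savez(f"pics/{n}5.npz",**d);cv2.imwrite(f"pics/s5_{n}.png",cv2.resize(im[r0:r1,c0:c1,::-1],None,fx=k,fy=k,interpolation=cv2.INTER_CUBIC)[:600])
E
```

```text
clock: 25.78
eef_pos: [549.9, 85.6, 288.0]
tool_rot: [3.135, 0.008, 2.071]
force: [1.8, -4.1, -1.1]
width: 23.1
25.775 [549.9  85.6 288. ] [179.6    0.44 118.64] F [ 1.8 -4.1 -1.1] T [-1.47 -0.43 -0.11] w 23.1 q [ 0.1   0.46 -0.45  1.71  0.24  1.02  0.06]
```

View pics/s5_side.png

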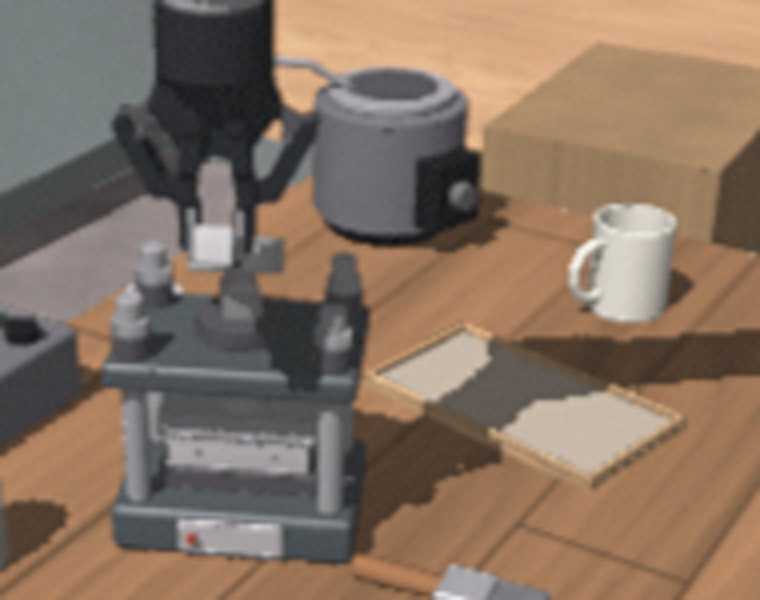

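View pics/s5_top.png

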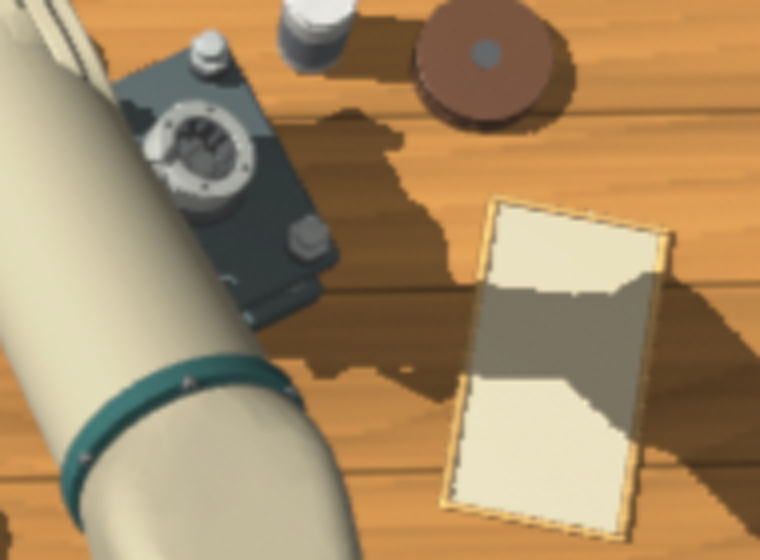

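```bash
python3 -m jog '0 0 0 0.4 -0.4 0 -1; 0 0 0 0.4 -0.4 0 -1; 0 0 0 0.4 -0.4 0 -1'
python3 - <<'E'
from mv import *
from seg import *
from scipy.optimize import least_squares
show()
d=dict(np.load("pics/top0.npz"));ds=dict(np.load("pics/side5.npz"))
o=np.array([[492,197],[672,232],[630,542],[440,507]])/4-.5+[230,140]
os_=np.array([[465,322],[688,421],[592,487],[368,376]])/4-.5+[210,110]
# corners: image TL = +x world,+y ; tray x axis ~ world x
L=np.array([[128,73,14],[128,-73,14],[-128,-73,14],[-128,73,14]],float)
f=lambda p,ns:np.concatenate([(proj(dd,Tf(L,p[0],p[1],0,p[2]))-oo).ravel() for dd,oo in ns])
T=(d,o)
for y in(0,):
    r=least_squares(f,[490,-308,-.1],args=([T],));print("top",r.x[:2],np.degrees(r.x[2]),r.fun.round(1))
# side ordering
p=proj(ds,Tf(L,*r.x[:2],0,r.x[2]));j=np.linalg.norm(p[:,None]-os_[None],axis=2).argmin(1);print(j)
r2=least_squares(f,r.x,args=([(ds,os_[j])],));print("side",r2.x[:2],np.degrees(r2.x[2]),r2.fun.round(1))
for n,(r0,r1,c0,c1),k in(("top",(140,200,250,310),9),("side",(150,210,230,300),9)):
    dd=ctrl.get_image(n);im=dd["image"];cv2.imwrite(f"pics/s6_{n}.png",cv2.resize(im[r0:r1,c0:c1,::-1],None,fx=k,fy=k,interpolation=cv2.INTER_CUBIC)[:600])
E
```

```text
clock: 26.25
eef_pos: [549.2, 86.7, 287.3]
tool_rot: [-3.141, 0.014, 2.073]
force: [1.9, -4.5, -0.4]
width: 22.9
26.25 [549.2  86.7 287.3] [-179.94    0.78  118.76] F [ 1.9 -4.5 -0.4] T [-1.48 -0.62  0.01] w 22.9 q [ 0.09  0.46 -0.45  1.71  0.24  1.03  0.05]
top [ 492.82778095 -303.5428206 ] -12.127928607407684 [ 0.2 -0.6 -0.  -0.8 -0.6  0.8  0.5  0.6]
[3 0 1 2]
side [ 488.32816642 -302.21534813] -12.65758490982728 [-0.7  0.   0.4  0.9  0.4 -0.  -0.1 -0.8]
```

View pics/s6_side.png

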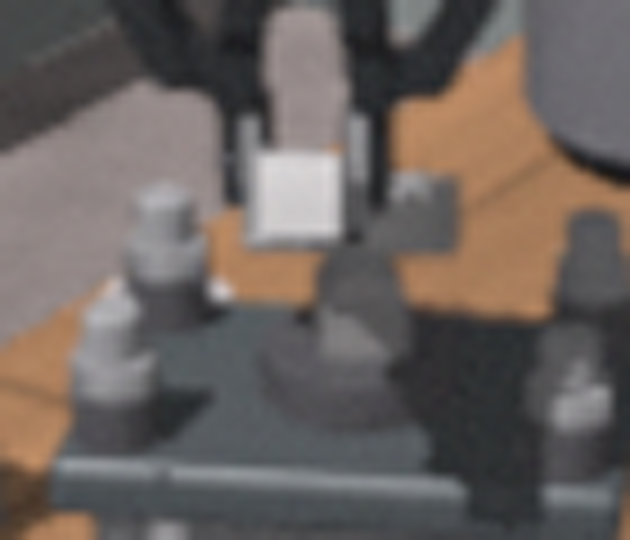

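View pics/s6_top.png

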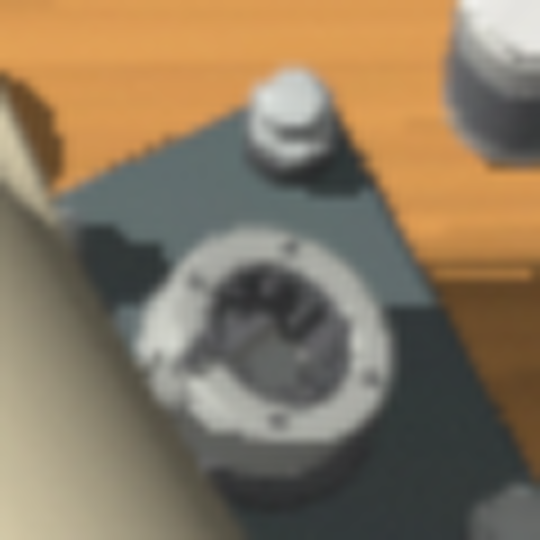

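Run:
```python
from mv import *
from h import *
ds=[ctrl.get_image("top") for _ in range(3)];d=ds[0]
C=np.median([cloud(x) for x in ds],0)
ss=[ctrl.get_image("side") for _ in range(2)];Cs=cloud(ss[0])
# crop px (k=9,c0=250,r0=140)
for x,y in [(290,245),(200,283),(165,345),(370,375),(280,420),(330,250),(385,330),(240,420),(280,350)]:
    u,v=int(round(x/9-.5+250)),int(round(y/9-.5+140));print((x,y),C[v,u].round(0))
for x,y in [(420,200),(440,220),(400,190),(300,190),(365,330),(350,265),(300,170)]:
    u,v=int(round(x/9-.5+230)),int(round(y/9-.5+150));print("s",(x,y),Cs[v,u].round(0))
```

```text
(290, 245) [641. -26. 238.]
(200, 283) [626.   1. 252.]
(165, 345) [606.  12. 254.]
(370, 375) [602. -49. 235.]
(280, 420) [584. -21. 255.]
(330, 250) [661. -39. 169.]
(385, 330) [617. -53. 230.]
(240, 420) [583.  -8. 259.]
(280, 350) [617. -23. 214.]
s (420, 200) [573.  -7. 253.]
s (440, 220) [572. -16. 244.]
s (400, 190) [581.  -8. 254.]
s (300, 190) [536. 109. 310.]
s (365, 330) [598. -13. 199.]
s (350, 265) [607. -15. 219.]
s (300, 170) [537. 108. 318.]
```

The wrench has pivoted in the grip. The ring's top runs from z≈255 on the near side to 230 on the far side, about 20° head-down, and it still leans on the spindle (Fy ≈ -4.5 N). I'll move toward the nut to free it, then lift.

```bash
python3 -m jog '-4 0 0 0 0 0 -1; -8 0 0 0 0 0 -1; -8 0 0 0 0 0 -1; -8 0 0 0 0 0 -1'; python3 -c "
from mv import *
show()"
```

```text
clock: 27.1
eef_pos: [551.0, 81.3, 285.6]
tool_rot: [-3.137, 0.009, 2.075]
force: [3.2, -1.1, -1.4]
width: 22.6
27.1 [551.   81.3 285.6] [-179.74    0.54  118.87] F [ 3.2 -1.1 -1.4] T [-0.66 -0.89  0.19] w 22.6 q [ 0.1   0.47 -0.45  1.7   0.24  1.03  0.07]
```

```bash
python3 -m jog '-4 3 0 0 0 0 -1; -4 3 0 0 0 0 -1; -4 3 -5 0 0 0 -1; -4 3 -10 0 0 0 -1; -4 3 -10 0 0 0 -1'; python3 -c "
from mv import *
show()"
```

```text
clock: 27.72
eef_pos: [554.5, 79.9, 295.8]
tool_rot: [-3.136, 0.008, 2.074]
force: [0.6, -0.7, -4.4]
width: 22.7
27.725 [554.5  79.9 295.8] [-179.66    0.45  118.86] F [ 0.6 -0.7 -4.4] T [0.29 0.15 0.02] w 22.7 q [ 0.1   0.46 -0.45  1.68  0.24  1.06  0.08]
```

Free: the force reads the wrench's weight alone. I'll lift and measure the tilt.

```bash
python3 -m jog '0 0 -20 0 0 0 -1; 0 0 -45 0 0 0 -1; 0 0 -60 0 0 0 -1; 0 0 -60 0 0 0 -1'
cat > tilt.py <<'E'
from mv import *
from h import *
def meas(tag):
    show();s,p,R=st()
    ds=[ctrl.get_image("top") for _ in range(3)];C=np.median([cloud(x) for x in ds],0);im=ds[0]["image"]
    np.savez(f"pics/t_{tag}.npz",C=C,image=im)
    return C,im,p,R
E
python3 - <<'E'
from tilt import *
C,im,p,R=meas("a")
cv2.imwrite("pics/t_a.png",cv2.resize(im[120:220,230:330,::-1],None,fx=6,fy=6,interpolation=cv2.INTER_CUBIC))
d=ctrl.get_image("side");np.savez("pics/side7.npz",**d);cv2.imwrite("pics/t_as.png",cv2.resize(d["image"][80:220,200:340,::-1],None,fx=4,fy=4,interpolation=cv2.INTER_CUBIC))
a=R.as_euler("xyz")[2]
hx=np.array([-np.cos(a),-np.sin(a)])
rel=C[...,:2]-p[:2];lx=rel@hx;ly=rel@np.array([-hx[1],hx[0]])
m=(np.abs(ly)<45)&(lx>60)&(lx<180)&(C[...,2]>245)&(C[...,2]<p[2]+60);
m=m&(im.min(-1)>60)
A=np.c_[lx[m],ly[m],np.ones(m.sum())];z=C[...,2][m]
w=np.ones(len(z),bool)
for _ in range(8):
    k,*_r=np.linalg.lstsq(A[w],z[w],rcond=None);w=np.abs(z-A@k)<max(4,1.5*np.std((z-A@k)[w]))
print(m.sum(),w.sum(),"slopes",np.degrees(np.arctan(k[:2])),"z rel TCP at lx=126:",k[0]*126+k[2]-p[2],"lx range",lx[m][w].min(),lx[m][w].max(),ly[m][w].min(),ly[m][w].max())
E
```

```text
clock: 28.22
eef_pos: [555.1, 80.3, 356.2]
tool_rot: [-3.137, 0.009, 2.074]
force: [-0.1, 0.5, -4.7]
width: 22.6
28.225 [555.1  80.3 356.2] [-179.75    0.52  118.85] F [-0.1  0.5 -4.7] T [0.33 0.21 0.02] w 22.6 q [ 0.11  0.41 -0.47  1.58  0.2   1.2   0.11]
531 354 slopes [-2.78880262e+01  3.26457664e-03] z rel TCP at lx=126: -47.52595155744626 lx range 87.70444762817826 154.01053256182792 -33.88717075344562 36.98333236370796
```

View pics/t_a.png

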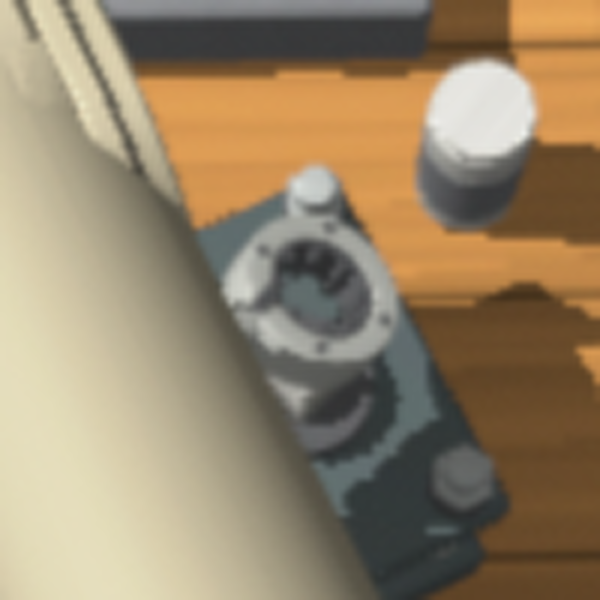

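View pics/t_as.png

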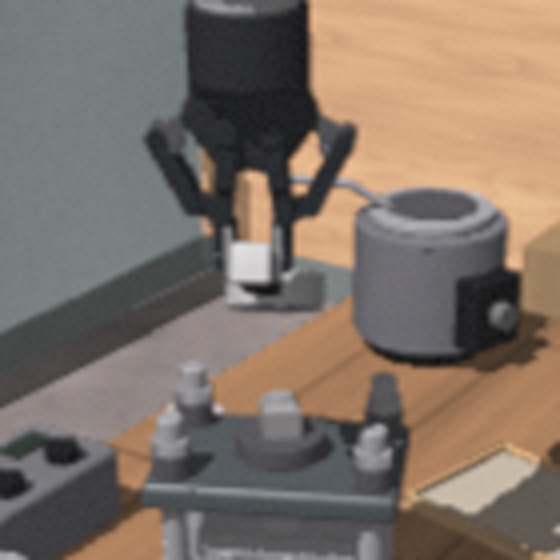

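Run:
```python
from mv import *
s,p,R=st()
rows([(*(p+(np.array([430,-290.6,356])-p)*t),118.85+48.75*t) for t in np.linspace(0,1,9)[1:]],-1)
```

```text
-33.1 -35.9 0.3 -0.5 0.4 -6.1 -1; -66.1 -71.8 0.7 -0.5 0.4 -12.2 -1; -99.2 -107.7 1 -0.6 0.4 -18.3 -1; -132.3 -143.7 1.4 -0.6 0.3 -24.4 -1; -165.4 -179.6 1.7 -0.6 0.3 -30.5 -1; -198.4 -215.5 2.1 -0.6 0.3 -36.6 -1; -231.5 -251.4 2.4 -0.6 0.2 -42.7 -1; -264.6 -287.3 2.8 -0.6 0.2 -48.8 -1
```

```bash
python3 -m jog '-33 -36 0 -0.5 0.4 -6 -1; -66 -72 0 -0.5 0.4 -12 -1; -99 -108 1 -0.6 0.4 -18 -1; -132 -144 1 -0.6 0.3 -24 -1; -165 -180 1 -0.6 0.3 -30 -1; -198 -215 2 -0.6 0.3 -36 -1; -231 -251 2 -0.6 0.2 -42 -1; -265 -287 2 -0.6 0.2 -48.8 -1'
python3 -m jog '0 0 0 0 -8 0 -1; 0 0 0 0 -16 0 -1; 0 0 0 0 -24 0 -1; 0 0 0 0 -28 0 -1; 0 0 0 0 -28 0 -1; 0 0 0 0 -28 0 -1';python3 - <<'E'
from tilt import *
C,im,p,R=meas("b")
cv2.imwrite("pics/t_b.png",cv2.resize(im[140:320,300:440,::-1],None,fx=3.3,fy=3.3,interpolation=cv2.INTER_CUBIC))
d=ctrl.get_image("side");np.savez("pics/side8.npz",**d);cv2.imwrite("pics/t_bs.png",cv2.resize(d["image"][40:240,260:460,::-1],None,fx=3,fy=3,interpolation=cv2.INTER_CUBIC))
E
```

```text
clock: 29.42
eef_pos: [429.6, -292.0, 356.7]
tool_rot: [-3.142, -0.0, 2.93]
force: [1.0, 0.1, -4.2]
width: 22.6
clock: 30.18
eef_pos: [431.3, -290.7, 357.5]
tool_rot: [3.141, 0.489, 2.926]
force: [-0.5, 0.6, -4.9]
width: 22.8
30.175 [ 431.3 -290.7  357.5] [179.99  28.04 167.67] F [-0.5  0.6 -4.9] T [0.25 1.32 0.01] w 22.8 q [ 1.29  0.15 -0.7   2.08 -0.19  0.51  2.13]
```

View pics/t_b.png

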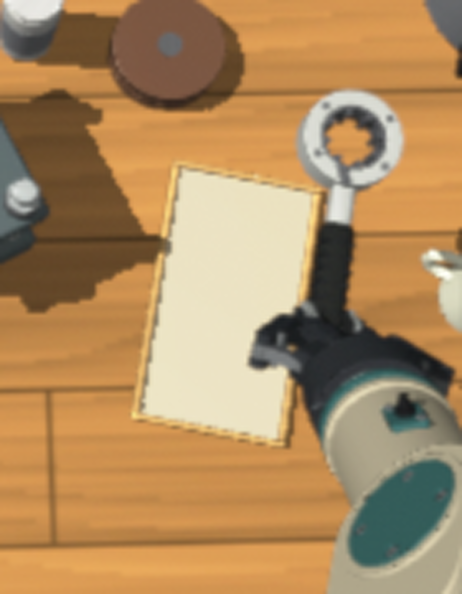

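View pics/t_bs.png

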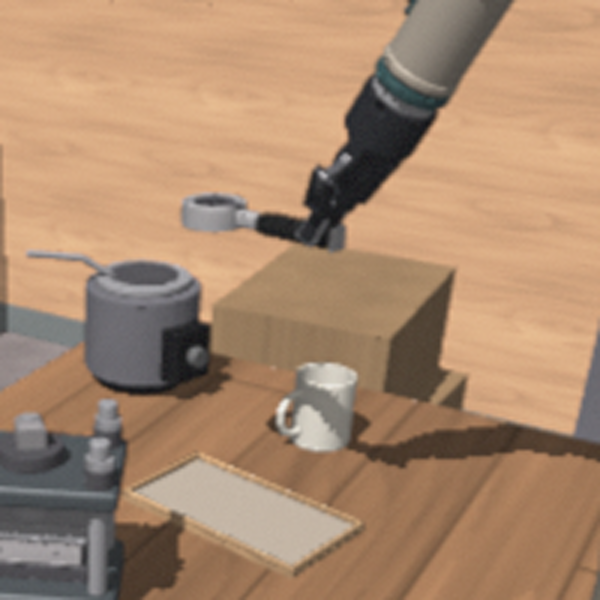

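```bash
cat > pf.py <<'E'
from tilt import *
def planefit(C,im,p,R,zlo,lo=85,hi=170):
    a=R.as_euler("xyz")[2];hx=np.array([-np.cos(a),-np.sin(a)])
    rel=C[...,:2]-p[:2];lx=rel@hx;ly=rel@np.array([-hx[1],hx[0]])
    m=(np.abs(ly)<45)&(lx>lo)&(lx<hi)&(C[...,2]>zlo)&(C[...,2]<p[2]+80)&(im.min(-1)>110)
    A=np.c_[lx[m],ly[m],np.ones(m.sum())];z=C[...,2][m];w=np.ones(len(z),bool)
    for _ in range(10):
        k,*_r=np.linalg.lstsq(A[w],z[w],rcond=None);rr=z-A@k;w=np.abs(rr)<max(3,1.5*np.std(rr[w]))
    print(m.sum(),w.sum(),"slopes",np.degrees(np.arctan(k[:2])).round(2),"top z rel TCP",k[0]*126+k[2]-p[2],"lx",np.percentile(lx[m][w],[1,99]).round(0),"ly",np.percentile(ly[m][w],[1,99]).round(0))
E
python3 - <<'E'
from pf import *
s,p,R=st();d=np.load("pics/t_b.npz");planefit(d["C"],d["image"],p,R,p[2]-40)
E
```

```text
535 420 slopes [-1.26  0.  ] top z rel TCP 13.797173619993941 lx [ 89. 166.] ly [-32.  36.]
```

```bash
cat >> mv.py <<'E'
def wrows(deltas,rot,claw):
    s,p,R=st()
    print("; ".join(" ".join(f"{v:.1f}".rstrip("0").rstrip(".") for v in R.inv().apply(d))+f" {rot} {claw}" for d in deltas))
E
python3 -c "
from mv import *
wrows([(-.5,0,-60),(-1,0,-120),(-1,0,-180),(-1,0,-240),(-1,0,-290),(-1,0,-310)],'0 -1.3 0',-1)"
```

```text
28.7 -0.1 52.7 0 -1.3 0 -1; 57.4 -0.3 105.4 0 -1.3 0 -1; 85.7 -0.3 158.3 0 -1.3 0 -1; 113.9 -0.3 211.2 0 -1.3 0 -1; 137.5 -0.3 255.3 0 -1.3 0 -1; 146.9 -0.3 273 0 -1.3 0 -1
```

```bash
python3 -m jog '28.7 0 52.7 0 -1.3 0 -1; 57.4 0 105.4 0 -1.3 0 -1; 85.7 -0.3 158.3 0 -1.3 0 -1; 114 -0.3 211 0 -1.3 0 -1'; python3 -m jog '0 0 0 0 0 0 -1; 0 0 0 0 0 0 -1'; python3 -c "
from mv import *
show()"
```

```text
clock: 30.88
eef_pos: [446.0, -277.8, 236.3]
tool_rot: [3.103, 0.472, 2.89]
force: [0.6, 0.9, -4.5]
width: 22.8
clock: 31.12
eef_pos: [446.8, -275.9, 238.0]
tool_rot: [3.102, 0.474, 2.896]
force: [0.3, -0.0, -4.2]
width: 22.5
31.125 [ 446.8 -275.9  238. ] [177.72  27.18 165.94] F [ 0.3 -0.  -4.2] T [ 0.19  1.3  -0.05] w 22.5 q [ 0.71  0.31 -0.08  2.25 -0.88  0.24  2.8 ]
```

```bash
cat >> mv.py <<'E'
def grows(W,claw):
    """W: (x,y,z,yaw,tilt) tilt = rot about tool y after upright"""
    s,p,R=st();o=[]
    for x,y,z,a,t in W:
        Rt=Ro.from_euler("xyz",[np.pi,0,np.radians(a)])*Ro.from_rotvec([0,np.radians(t),0])
        o.append(" ".join(f"{v:.1f}".rstrip("0").rstrip(".") for v in [*R.inv().apply(np.array([x,y,z])-p),*(R.inv()*Rt).as_rotvec(degrees=True)])+f" {claw}")
    print("; ".join(o))
E
python3 -c "
from mv import *
s,p,R=st()
W=[(*(p+(np.array([500,-290,330])-p)*t),166-50*t,-27+27*t) for t in np.linspace(0,1,7)[1:]]
grows(W,-1)"
```

```text
-15.2 0.3 -9.4 5.8 4.5 7.6 -1; -30.3 0.5 -18.9 8.6 8.8 15.5 -1; -45.5 0.8 -28.3 10.9 13 23.7 -1; -60.6 1 -37.8 12.6 17 32.1 -1; -75.8 1.3 -47.2 13.6 20.9 40.7 -1; -91 1.5 -56.7 13.9 24.5 49.5 -1
```

```bash
python3 -m jog '-15 0 -9 5.8 4.5 7.6 -1; -30 0.5 -19 8.6 8.8 15.5 -1; -45 0.8 -28 10.9 13 23.7 -1; -60 1 -38 12.6 17 32 -1; -76 1.3 -47 13.6 20.9 40.7 -1; -91 1.5 -57 13.9 24.5 49.5 -1; -91 1.5 -57 13.9 24.5 49.5 -1'; python3 -c "
from mv import *
show()
s,p,R=st()
W=[(*(p+(np.array([540,-305,330])-p)*t),116-78*t,0) for t in np.linspace(0,1,9)[1:]]
grows(W,-1)"
```

```text
clock: 32.0
eef_pos: [499.9, -293.7, 330.8]
tool_rot: [3.14, -0.001, 2.016]
force: [-0.3, -0.3, -4.9]
width: 22.6
32.0 [ 499.9 -293.7  330.8] [ 1.7993e+02 -8.0000e-02  1.1553e+02] F [-0.3 -0.3 -4.9] T [0.26 0.2  0.02] w 22.6 q [-0.01  0.54  0.81  1.6  -0.41  1.19  1.33]
-3.4 3.9 0.1 0.1 -0.1 9.3 -1; -6.9 7.8 0.2 0.1 -0.1 19 -1; -10.3 11.7 0.3 0.1 -0.1 28.8 -1; -13.7 15.7 0.4 0 -0.1 38.5 -1; -17.2 19.6 0.5 0 -0.1 48.3 -1; -20.6 23.5 0.6 0 -0.1 58 -1; -24 27.4 0.7 0 -0.1 67.8 -1; -27.5 31.3 0.8 0 -0.1 77.5 -1
```

```bash
python3 -m jog '-3 4 0 0 0 9.3 -1; -7 8 0 0 0 19 -1; -10 12 0 0 0 28.8 -1; -14 16 0 0 0 38.5 -1; -17 20 0 0 0 48.3 -1; -21 23 0 0 0 58 -1; -24 27 0 0 0 67.8 -1; -27 31 0 0 0 77.5 -1'; python3 -c "
from mv import *
show()
s,p,R=st()
W=[(*(p+(np.array([553,-317,330])-p)*t),38-50.4*t,-29.3*t) for t in np.linspace(0,1,9)[1:]]
grows(W,-1)"
```

```text
clock: 33.0
eef_pos: [537.7, -304.4, 329.0]
tool_rot: [-3.138, -0.002, 0.659]
force: [-0.9, 0.1, -4.3]
width: 22.7
33.0 [ 537.7 -304.4  329. ] [-1.7977e+02 -1.3000e-01  3.7780e+01] F [-0.9  0.1 -4.3] T [ 0.19 -0.23  0.03] w 22.7 q [-0.12  0.74  1.16  1.49 -0.69  1.36  0.18]
0.5 2.4 -0.1 -0 -3.8 6.1 -1; 1.1 4.8 -0.3 0.6 -7.4 12.4 -1; 1.6 7.2 -0.4 1.5 -11 18.6 -1; 2.2 9.7 -0.5 2.9 -14.5 24.9 -1; 2.7 12.1 -0.7 4.7 -17.9 31.1 -1; 3.3 14.5 -0.8 6.9 -21.2 37.2 -1; 3.8 16.9 -0.9 9.6 -24.4 43.2 -1; 4.4 19.3 -1.1 12.6 -27.4 49.1 -1
```

```bash
python3 -m jog '0.5 2.4 0 0 -3.8 6.1 -1; 1 5 0 0.6 -7.4 12.4 -1; 1.6 7 0 1.5 -11 18.6 -1; 2.2 10 0 2.9 -14.5 24.9 -1; 2.7 12 0 4.7 -17.9 31.1 -1; 3.3 14.5 0 6.9 -21.2 37.2 -1; 3.8 17 0 9.6 -24.4 43.2 -1; 4.4 19 0 12.6 -27.4 49.1 -1'; python3 -m jog '0 0 0 0 0 0 -1'; python3 -c "
from mv import *
show()
s,p,R=st()
W=[(*(p+(np.array([553,-317,180])-p)*t),-12.4,-29.3) for t in np.linspace(0,1,5)[1:]]
grows(W,-1)"
```

```text
clock: 34.0
eef_pos: [553.4, -317.6, 327.5]
tool_rot: [3.14, 0.512, -0.215]
force: [0.4, 0.5, -5.6]
width: 22.6
clock: 34.12
eef_pos: [553.0, -318.5, 327.7]
tool_rot: [-3.139, 0.509, -0.208]
force: [0.7, 0.1, -3.7]
width: 22.8
34.125 [ 553.  -318.5  327.7] [-179.86   29.18  -11.94] F [ 0.7  0.1 -3.7] T [-0.33 -1.44  0.04] w 22.8 q [ 0.09  1.04  1.1   0.9  -0.55  1.98 -0.84]
17.9 -0.3 32.3 0.1 -0.1 0.4 -1; 35.9 -0.6 64.6 0.1 -0.1 0.4 -1; 53.8 -0.9 96.8 0.1 -0.1 0.4 -1; 71.8 -1.1 129.1 0.1 -0.1 0.4 -1
```

```bash
python3 -m jog '18 0 32 0 0 0.4 -1; 36 -0.6 64.6 0 0 0.4 -1; 54 -0.9 97 0 0 0.4 -1; 72 -1.1 129 0 0 0.4 -1; 72 -1.1 129 0 0 0.4 -1';python3 - <<'E'
from pf import *
C,im,p,R=meas("c")
planefit(C,im,p,R,p[2]-40)
cv2.imwrite("pics/t_c.png",cv2.resize(im[140:320,280:460,::-1],None,fx=3.3,fy=3.3,interpolation=cv2.INTER_CUBIC))
d=ctrl.get_image("side");np.savez("pics/side9.npz",**d);cv2.imwrite("pics/t_cs.png",cv2.resize(d["image"][60:260,260:460,::-1],None,fx=3,fy=3,interpolation=cv2.INTER_CUBIC))
E
```

```text
clock: 34.75
eef_pos: [553.0, -312.5, 179.4]
tool_rot: [3.14, 0.513, -0.214]
force: [0.5, 0.0, -4.4]
width: 22.5
34.75 [ 553.  -312.5  179.4] [179.88  29.41 -12.24] F [ 0.5  0.  -4.4] T [-0.23 -1.33 -0.02] w 22.5 q [ 0.04  1.17  1.07  1.09 -0.63  1.73 -0.83]
203 158 slopes [-12.48   0.86] top z rel TCP -11.134800339705208 lx [ 93. 159.] ly [-36.  29.]
```

View pics/t_c.png

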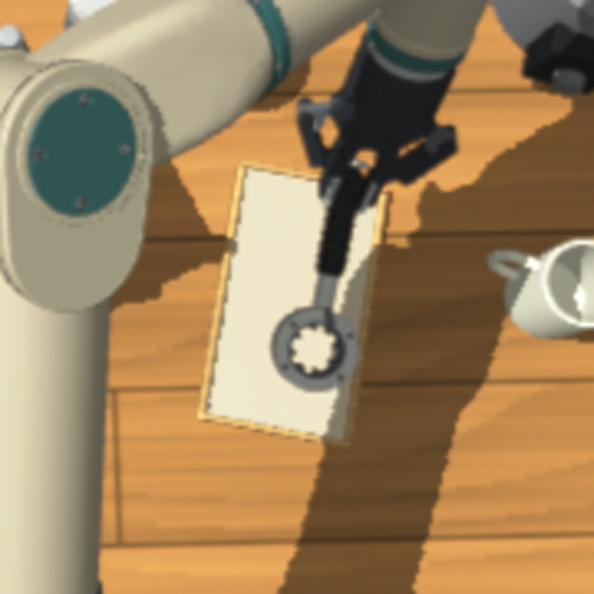

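View pics/t_cs.png

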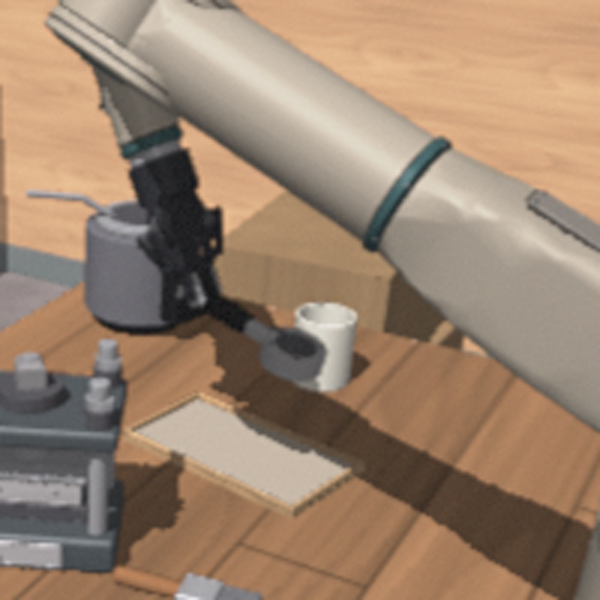

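Run:
```python
from pf import *
import pf
s,p,R=st();d=np.load("pics/t_c.npz");C,im=d["C"],d["image"]
for x,y in [(285,350),(345,350),(315,315),(318,388),(322,295),(333,250),(340,200)]:
    u,v=int(round(x/3.3-.5+280)),int(round(y/3.3-.5+140));print((x,y),C[v,u].round(0))
a=R.as_euler("xyz")[2];hx=np.array([-np.cos(a),-np.sin(a)])
rel=C[...,:2]-p[:2];lx=rel@hx;ly=rel@np.array([-hx[1],hx[0]])
m=(np.abs(ly)<45)&(lx>85)&(lx<175)&(C[...,2]>p[2]-60)&(C[...,2]<p[2]+50)
A=np.c_[lx[m],ly[m],np.ones(m.sum())];z=C[...,2][m];w=np.ones(len(z),bool)
for _ in range(10):
    k,*_r=np.linalg.lstsq(A[w],z[w],rcond=None);rr=z-A@k;w=np.abs(rr)<max(3,1.5*np.std(rr[w]))
print(m.sum(),w.sum(),np.degrees(np.arctan(k[:2])),k[0]*126+k[2]-p[2],np.percentile(lx[m][w],[1,99]),np.percentile(ly[m][w],[1,99]))
Cs=cloud(dict(np.load("pics/side9.npz")))
for x,y in [(80,20),(110,60),(130,110),(300,150),(380,240),(420,260),(480,330),(560,410)]:
    u,v=int(round(x/3-.5+260)),int(round(y/3-.5+60));print("s",(x,y),Cs[v,u].round(0))
# arm points above the press area
q=(C[...,0]>480)&(C[...,0]<740)&(C[...,1]>-140)&(C[...,1]<100);print("press-area surf heights",np.percentile(C[...,2][q],[50,90,99]))
```

```text
(285, 350) [ 430. -257.  164.]
(345, 350) [ 429. -306.  168.]
(315, 315) [ 459. -281.  174.]
(318, 388) [ 399. -283.  163.]
(322, 295) [ 476. -288.  173.]
(333, 250) [ 514. -296.  184.]
(340, 200) [ 554. -305.  194.]
445 325 [-13.1994624   -0.08451904] -15.716992985347645 [ 92.60228177 160.20486255] [-36.19816078  30.69731566]
s (80, 20) [520.  28. 558.]
s (110, 60) [490.  31. 529.]
s (130, 110) [ 657. -301.  398.]
s (300, 150) [325.  22. 480.]
s (380, 240) [262.   2. 415.]
s (420, 260) [222.  26. 417.]
s (480, 330) [169.  32. 374.]
s (560, 410) [ 193. -632.    6.]
press-area surf heights [572.07467938 607.58361833 618.56324133]
```

```bash
python3 -c "
from mv import *
s,p,R=st()
W=[(553,-316,p[2]-d,-12.4,-29.3) for d in (4,12,24,40,58,76,92,102)]
grows(W,-1)"
```

```text
1.3 2.5 3.9 0.5 -0.2 0.1 -1; 5.2 2.5 10.9 0.5 -0.2 0.1 -1; 11.1 2.4 21.3 0.5 -0.2 0.1 -1; 18.8 2.3 35.3 0.5 -0.2 0.1 -1; 27.6 2.2 51 0.5 -0.2 0.1 -1; 36.4 2.1 66.8 0.5 -0.2 0.1 -1; 44.2 1.9 80.7 0.5 -0.2 0.1 -1; 49 1.9 89.5 0.5 -0.2 0.1 -1
```

```bash
python3 -m jog '1.3 2.5 4 0 0 0 -1; 5 2.5 11 0 0 0 -1; 11 2.4 21 0 0 0 -1; 19 2.3 35 0 0 0 -1; 27.6 2.2 51 0 0 0 -1; 36.4 2 67 0 0 0 -1; 44 2 80.7 0 0 0 -1; 49 2 89.5 0 0 0 -1'; python3 -m jog '0 0 0 0 0 0 -1';python3 - <<'E'
from pf import *
show();s,p,R=st();grows([(553,-316,p[2]-d,-12.4,-29.3) for d in (6,10,14,18)],-1)
d=ctrl.get_image("side");np.savez("pics/side10.npz",**d);cv2.imwrite("pics/t_ds.png",cv2.resize(d["image"][120:260,280:420,::-1],None,fx=4,fy=4,interpolation=cv2.INTER_CUBIC))
E
```

```text
clock: 35.95
eef_pos: [552.2, -314.2, 78.4]
tool_rot: [3.136, 0.512, -0.214]
force: [0.4, 0.2, -5.0]
width: 22.6
clock: 36.08
eef_pos: [552.2, -314.2, 79.0]
tool_rot: [3.136, 0.513, -0.214]
force: [0.2, 0.8, -4.0]
width: 22.8
36.075 [ 552.2 -314.2   79. ] [179.67  29.37 -12.26] F [ 0.2  0.8 -4. ] T [-0.29 -1.31 -0.03] w 22.8 q [ 0.04  1.28  1.03  1.14 -0.69  1.6  -0.83]
4 1.6 4.7 0.4 0.1 0.1 -1; 5.9 1.6 8.2 0.4 0.1 0.1 -1; 7.9 1.6 11.6 0.4 0.1 0.1 -1; 9.8 1.5 15.1 0.4 0.1 0.1 -1
```

View pics/t_ds.png

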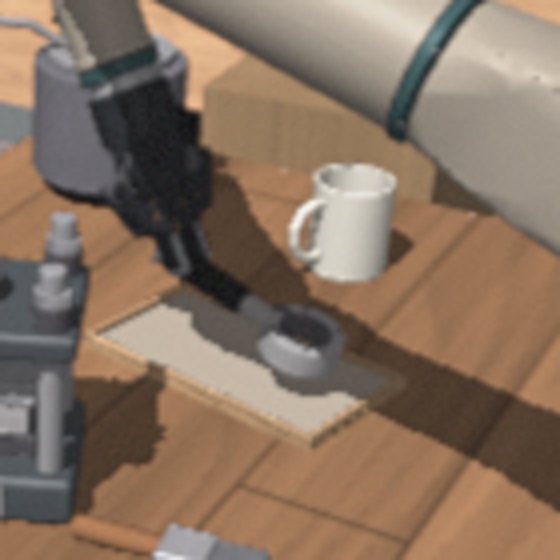

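```bash
python3 -m jog '4.9 1.5 8.7 0.3 0 0 -1; 8.8 1.5 15.7 0.3 0 0 -1; 11.8 1.5 20.9 0.3 0 0 -1; 14.7 1.5 26.2 0.3 0 0 -1; 14.7 1.5 26.2 0.3 0 0 -1'; python3 -m jog '2.5 0 4.4 0 0 0 -1; 4.9 0 8.7 0 0 0 -1; 4.9 0 8.7 0 0 0 -1';  python3 -c "
from mv import *
show()"
```

```text
clock: 36.75
eef_pos: [551.9, -315.9, 50.0]
tool_rot: [3.14, 0.513, -0.214]
force: [0.2, 0.4, -1.2]
width: 23.0
clock: 37.12
eef_pos: [552.5, -316.2, 40.1]
tool_rot: [3.14, 0.511, -0.213]
force: [5.3, -1.1, 2.7]
width: 22.9
37.125 [ 552.5 -316.2   40.1] [179.92  29.28 -12.23] F [ 5.3 -1.1  2.7] T [-0.11 -0.39 -0.07] w 22.9 q [ 0.05  1.32  1.01  1.15 -0.72  1.56 -0.83]
```

```bash
python3 -m jog '2.5 0 4.4 0 0 0 -1; 4.9 0 8.7 0 0 0 -1; 4.9 0 8.7 0 0 0 -1';  python3 -m jog '2 0 3.5 0 0 0 -1; 3.9 0 7 0 0 0 -1; 3.9 0 7 0 0 0 -1';python3 - <<'E'
from pf import *
show()
d=ctrl.get_image("side");cv2.imwrite("pics/t_es.png",cv2.resize(d["image"][120:260,280:420,::-1],None,fx=4,fy=4,interpolation=cv2.INTER_CUBIC))
E
```

```text
clock: 37.5
eef_pos: [551.8, -315.9, 29.2]
tool_rot: [3.141, 0.513, -0.214]
force: [3.7, -0.9, 3.1]
width: 22.4
clock: 37.88
eef_pos: [551.9, -315.9, 21.4]
tool_rot: [3.141, 0.512, -0.214]
force: [2.5, -0.2, 2.1]
width: 22.6
37.875 [ 551.9 -315.9   21.4] [179.96  29.34 -12.26] F [ 2.5 -0.2  2.1] T [-0.16 -0.39  0.06] w 22.6 q [ 0.05  1.35  1.    1.15 -0.73  1.54 -0.83]
```

View pics/t_es.png

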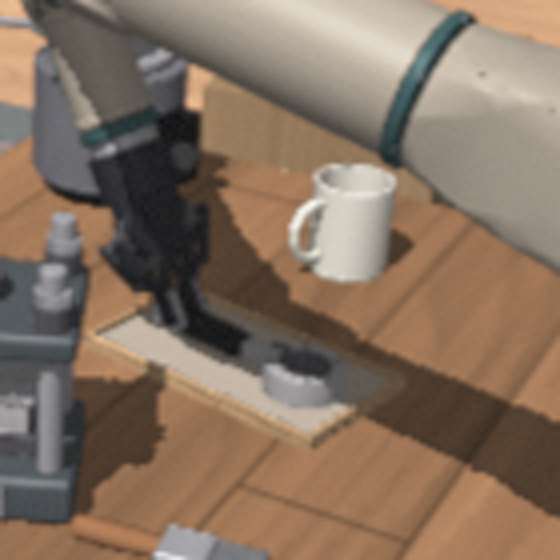

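```bash
python3 -m jog '1.5 0 2.6 0 0 0 -1; 1.5 0 2.6 0 0 0 -1';python3 -m jog '1.5 0 2.6 0 0 0 -1; 1.5 0 2.6 0 0 0 -1'; python3 -c "
from mv import *
show()"
```

```text
clock: 38.17
eef_pos: [552.2, -316.0, 18.5]
tool_rot: [3.141, 0.512, -0.214]
force: [2.5, -0.5, 1.7]
width: 22.5
clock: 38.42
eef_pos: [552.2, -316.0, 15.5]
tool_rot: [3.141, 0.511, -0.214]
force: [3.3, -0.6, 2.0]
width: 22.7
38.425 [ 552.2 -316.    15.5] [179.96  29.3  -12.25] F [ 3.3 -0.6  2. ] T [-0.15 -0.43  0.02] w 22.7 q [ 0.05  1.35  1.    1.15 -0.73  1.53 -0.83]
```

```bash
python3 -m jog '1 0 1.7 0 0 0 -1; 1 0 1.7 0 0 0 -1';python3 -m jog '1 0 1.7 0 0 0 -1; 1 0 1.7 0 0 0 -1'; python3 -c "
from mv import *
show()"
```

```text
clock: 38.67
eef_pos: [552.3, -316.1, 14.2]
tool_rot: [3.14, 0.511, -0.214]
force: [3.7, -1.0, 4.6]
width: 22.6
clock: 38.92
eef_pos: [552.3, -316.1, 14.1]
tool_rot: [3.14, 0.512, -0.215]
force: [2.9, 1.1, 11.9]
width: 22.8
38.925 [ 552.3 -316.1   14.1] [179.92  29.34 -12.29] F [ 2.9  1.1 11.9] T [ 0.42  0.48 -0.21] w 22.8 q [ 0.05  1.35  1.    1.14 -0.73  1.53 -0.83]
```

Bottomed at z≈14 with force rising, so the wrench is flat. I'll release and lift.

```bash
python3 -m jog '-0.5 0 -1 0 0 0 -1; -0.5 0 -1 0 0 0 0.3; -0.5 0 -1 0 0 0 0.3; -0.5 0 -1 0 0 0 0.3; -0.5 0 -1 0 0 0 0.3; -0.5 0 -1 0 0 0 0.3'; python3 -c "
from mv import *
show()"; python3 -m jog '-5 0 -8.7 0 0 0 0.3; -15 0 -26 0 0 0 0.3; -30 0 -52 0 0 0 0.3; -55 0 -95 0 0 0 0.3; -80 0 -140 0 0 0 0.3; -100 0 -175 0 0 0 0.3; -100 0 -175 0 0 0 0.3'
python3 - <<'E'
from pf import *
show();show()
for n,(r0,r1,c0,c1),k in(("top",(140,320,280,460),3.3),("side",(120,260,280,420),4)):
    d=ctrl.get_image(n);im=d["image"];np.savez(f"pics/{n}11.npz",**d);cv2.imwrite(f"pics/r_{n}.png",cv2.resize(im[r0:r1,c0:c1,::-1],None,fx=k,fy=k,interpolation=cv2.INTER_CUBIC))
E
```

```text
clock: 39.67
eef_pos: [552.3, -316.1, 12.9]
tool_rot: [3.141, 0.512, -0.214]
force: [-0.4, -0.7, 0.4]
width: 55.5
39.675 [ 552.3 -316.1   12.9] [179.95  29.31 -12.27] F [-0.4 -0.7  0.4] T [-0.07 -0.49 -0.02] w 55.5 q [ 0.05  1.36  1.    1.14 -0.74  1.53 -0.83]
clock: 40.55
eef_pos: [551.5, -317.4, 220.9]
tool_rot: [3.136, 0.504, -0.216]
force: [-1.2, 0.6, -0.1]
width: 55.2
40.55 [ 551.5 -317.4  220.9] [179.71  28.88 -12.39] F [-1.2  0.6 -0.1] T [-0.14 -0.5   0.01] w 55.2 q [ 0.05  1.13  1.09  1.06 -0.6   1.78 -0.83]
40.55 [ 551.5 -317.4  220.9] [179.71  28.88 -12.39] F [-1.2  0.6 -0.1] T [-0.14 -0.5   0.01] w 55.2 q [ 0.05  1.13  1.09  1.06 -0.6   1.78 -0.83]
```

View pics/r_top.png

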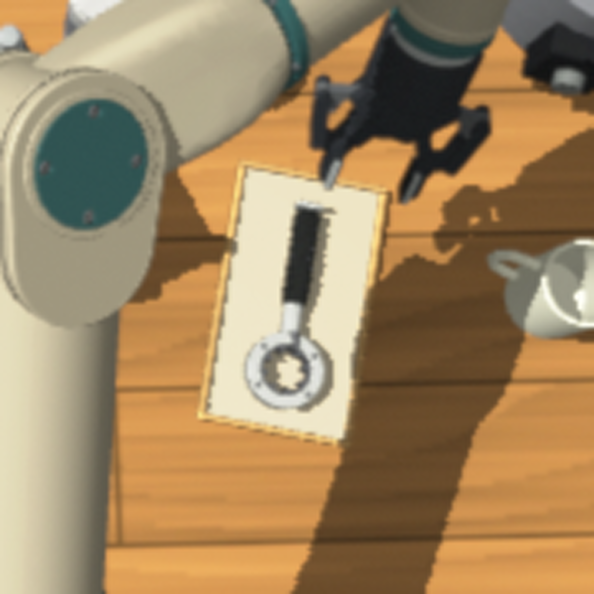

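View pics/r_side.png

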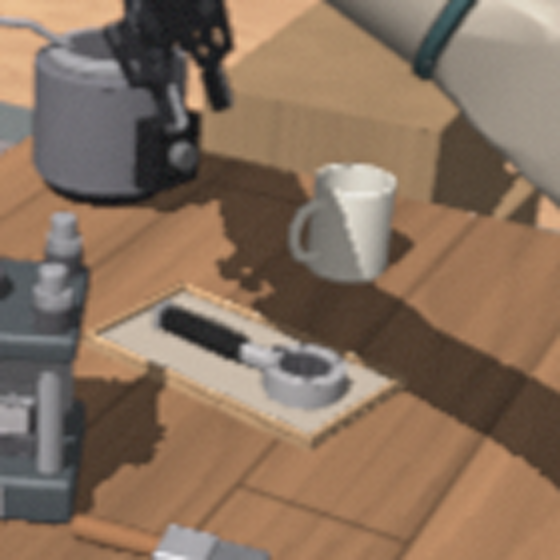

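The wrench lies flat in the tray (top crop head at about 287,370, handle end at 310,208, inside the walls). I'll move the arm aside to see the nut and check the flatness.

```bash
python3 -c "
from mv import *
s,p,R=st()
W=[(*(p+(np.array([430,-480,330])-p)*t),-12.4,-29+29*t) for t in np.linspace(0,1,7)[1:]]
grows(W,0.3)"
```

```text
-21.4 31 -9.8 0.1 5 0.1 0.3; -42.7 62.1 -19.5 0.1 9.8 0.1 0.3; -64.1 93.1 -29.3 0.1 14.7 0.1 0.3; -85.4 124.2 -39 0.1 19.5 0.1 0.3; -106.8 155.2 -48.8 0.1 24.3 0.1 0.3; -128.1 186.3 -58.5 0.1 29.2 0.1 0.3
```

```bash
python3 -m jog '-21 31 -10 0 5 0 0.3; -43 62 -20 0 9.8 0 0.3; -64 93 -29 0 14.7 0 0.3; -85 124 -39 0 19.5 0 0.3; -107 155 -49 0 24.3 0 0.3; -128 186 -58 0 29 0 0.3'
python3 - <<'E'
from mv import *
show()
s,p,R=st()
az0=np.degrees(np.arctan2(p[1],p[0]));r0=np.hypot(p[0],p[1])
grows([(*w[:3],w[3],0) for w in cyl(6,az0,-75,r0,640,p[2],300,-12.4,-12.4)],0.3)
E
```

```text
clock: 41.4
eef_pos: [429.2, -479.8, 327.8]
tool_rot: [-3.142, 0.004, -0.214]
force: [0.8, -0.3, -0.1]
width: 55.2
41.4 [ 429.2 -479.8  327.8] [-180.      0.22  -12.24] F [ 0.8 -0.3 -0.1] T [-0.01  0.   -0.07] w 55.2 q [ 0.25  0.77  1.13  1.42 -0.69  1.39 -0.4 ]
-31.5 39.1 4.8 -0 0.2 0.2 0.3; -65.9 75.5 9.5 -0 0.2 0.2 0.3; -103 109.1 14.3 -0 0.2 0.2 0.3; -142.5 139.7 19.1 -0 0.2 0.2 0.3; -184.3 167.1 23.9 -0 0.2 0.2 0.3; -228.1 191.1 28.7 -0 0.2 0.2 0.3
```

```bash
python3 -m jog '-31 39 0 0 0.2 0 0.3; -66 75 0 0 0 0 0.3; -103 109 0 0 0 0 0.3; -142 140 0 0 0 0 0.3; -184 167 0 0 0 0 0.3; -228 191 0 0 0 0 0.3'
python3 - <<'E'
from mv import *
from h import *
show()
for n in("top","side"):
    d=ctrl.get_image(n);np.savez(f"pics/{n}12.npz",**d);cv2.imwrite(f"pics/e_{n}.png",d["image"][:,:,::-1])
E
```

```text
clock: 42.15
eef_pos: [165.4, -617.8, 328.1]
tool_rot: [-3.14, 0.006, -0.213]
force: [-0.3, -0.2, -1.2]
width: 55.3
42.15 [ 165.4 -617.8  328.1] [-179.93    0.36  -12.23] F [-0.3 -0.2 -1.2] T [0.02 0.   0.02] w 55.3 q [ 0.73  0.74  1.07  1.43 -0.64  1.36  0.04]
```

View pics/e_top.png

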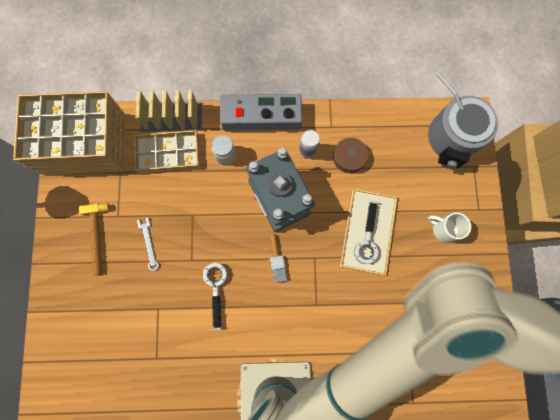

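View pics/e_side.png

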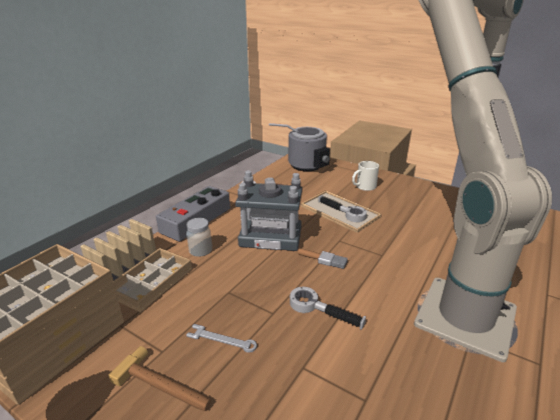

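Everything else is where it was. Now the numbers: nut yaw and spindle, platen, the wrench in the tray, and the other objects' shift.

Run:
```python
from seg import *
from scipy.optimize import minimize
d=dict(np.load("pics/top12.npz"));d0=dict(np.load("pics/top0.npz"));s=dict(np.load("pics/side12.npz"));s0=dict(np.load("pics/side0.npz"))
c=[608.9,-19.6,0]
im=cv2.resize(d["image"][168:198,265:295,::-1],None,fx=16,fy=16,interpolation=cv2.INTER_CUBIC)
cv2.imwrite("pics/n_end.png",im)
a=np.hstack([cv2.resize(x["image"][165:255,232:308,::-1],None,fx=5,fy=5,interpolation=cv2.INTER_CUBIC) for x in(s0,s)]);cv2.imwrite("pics/p_end.png",a)
# wrench fit in tray top view: nonlinen pixels inside tray
roi=(195,272,348,392);r0,r1,c0,c1=roi
C=cloud(d);D=C[r0:r1,c0:c1]
m=((D[...,2]>15)).astype(np.uint8);m=fillholes(cv2.morphologyEx(m,cv2.MORPH_OPEN,np.ones((2,2),np.uint8))).astype(float)
f=lambda q:((wrench_sil(d,[q[0]*5,q[1]*5,6,q[2]*.05],roi)-m)**2).mean()
x0=np.array([491/5,-302/5,np.radians(167.6)/.05])
for _ in range(3):
    r=minimize(f,x0,method="Nelder-Mead",options=dict(initial_simplex=np.vstack([x0,x0+np.eye(3)*1.5])));x0=r.x
x,y,yaw=x0*[5,5,.05];print("wrench",x,y,np.degrees(yaw),r.fun)
t=np.radians(-12.1);dx,dy=x-492.8,y+303.5;print("in tray",dx*np.cos(t)+dy*np.sin(t),-dx*np.sin(t)+dy*np.cos(t))
# head plane
h=np.array([x+64*np.cos(yaw),y+64*np.sin(yaw)]);rr=np.hypot(C[...,0]-h[0],C[...,1]-h[1])
k=(rr<34)&(rr>22)&(C[...,2]>20);A=np.c_[C[k][:,:2]-h,np.ones(k.sum())];sol=np.linalg.lstsq(A,C[k][:,2],rcond=None)[0];print("head top z",sol[2],"slopes deg",np.degrees(sol[:2]))
e=(np.abs((C[...,0]-x)*np.cos(yaw)+(C[...,1]-y)*np.sin(yaw)+60)<15)&(np.abs(-(C[...,0]-x)*np.sin(yaw)+(C[...,1]-y)*np.cos(yaw))<7);print("sleeve top z",np.median(C[e][:,2]))
```

```text
wrench 486.2975999456446 -302.40982756129375 167.89408731048363 0.013283973883006199
in tray -6.586458151765924 -0.29707141907649515
head top z 31.668399954872964 slopes deg [-0.12349737  0.25002128]
sleeve top z 29.291696976896908
```

View pics/n_end.png

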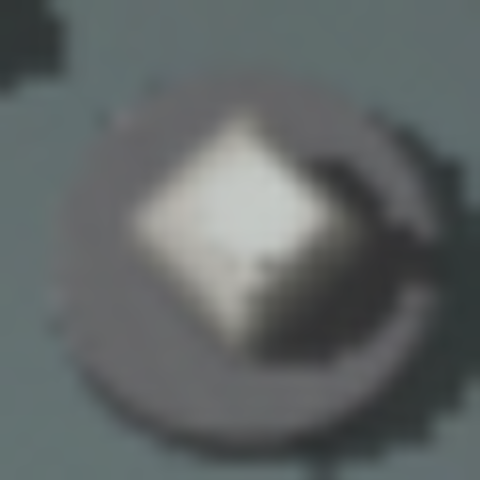

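View pics/p_end.png

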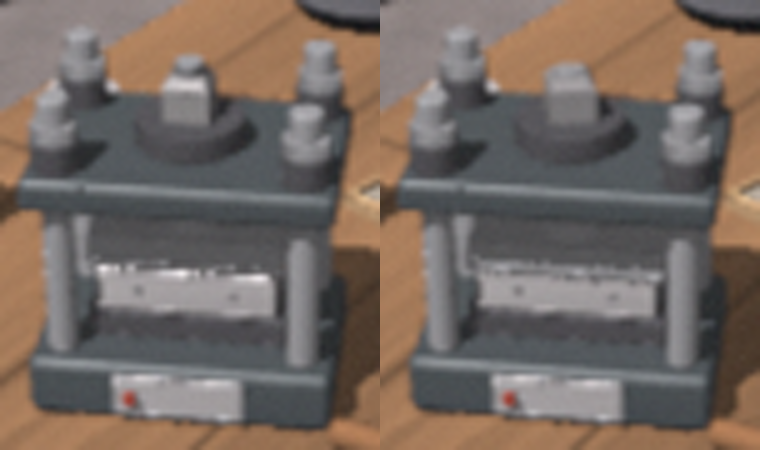

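```bash
python3 -c "
from mv import *
print(ctrl.finish_job());show()"
```

```text
the job is handed in; nothing more can be done
None
the job is handed in; nothing more can be done
```

The wrench drove the nut until it stopped turning. It now lies flat in the tray, and I handed the job in at about 42 s of the 72 s allowed. I took the leftmost ring wrench, the one beside the spanner, and turned the nut with four drive strokes and three full ratchet returns.

**Nut:** on the fourth stroke the torque climbed from about 0.7 to 3.8 N·m over about 8 degrees. The camera shows the nut turned by about 160 degrees and the gap above the mould closed. I could not read the drive angle itself, so being fully home rests on that torque and the pictures.

**Wrench in the tray:**
- **Position:** it is about 7 mm from the tray's centre along its length and less than 1 mm across.
- **Flatness:** the head top is at 31.7 mm (32 expected) with a slope under 0.3 degrees, and the sleeve top is at 29.3 mm (30 expected).
- **Release:** the gripper is open and the arm is clear.

**Other objects:** by eye in the final pictures nothing else had moved. I did not measure their shifts.

**What went wrong:**
- **Tilt in the grip:** when I lifted the wrench off the nut it caught and tipped about 28 degrees head-down in the grip, leaning briefly on the spindle. I eased it free.
- **First tray approach:** the first tilted approach hit a joint limit, so I turned the wrench round. It then slipped another 13 degrees, and I levelled it by pressing it gently on the tray floor before letting go.
- **Cameras:** the two cameras disagreed by 4 to 8 mm on positions, so I set the fit on the nut by comparing wrench and nut in the top view.

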